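# Clear the pile on the hall console, each thing to its own place

## Task

Take apart the pile on the console and put everything where it belongs: the glass paperweight set gently, not dropped, on the middle of the round bamboo coaster; the aluminium torch lying centred along the black spring-clip dock and pressed down until it snaps fully home; the red multi-tool case flat in the short wooden tray; and the long grey spectacles case, from the bottom of the pile, flat in the long wooden tray. Leave the ceramic bowl and the key ring where they are.

Things in the scene. Friction and masses are not known exactly. Their poses are not given: they have to be found in the camera images.
- paperweight_c (a point): Green-tinted glass paperweight, a round puck 44 mm in diameter and 26 mm high with a domed top; its side is vertical from the bottom to 15 mm up. 85 g. At the start it stands on one end of the red case. The point is its centre, 13 mm above its underside; z up.
- torch_c (a point): Aluminium lighter-shaped torch, a flat bar 62 long (its x), 22 wide (y), 14 mm high (z), 60 g, switch on top. At the start it lies crosswise on the other end of the red case, its ends sticking out about 4 mm past the case's sides, so that it can be taken by its two ends. The point is its centre, 7 mm above its underside.
- tool_case_c (a point): Red plastic multi-tool case with a black snap latch on one long side, 112 long (x), 54 wide (y), 32 mm high (z), about 260 g. At the start it lies flat, lengthwise, on the grey spectacles case. The point is its centre, 16 mm above its underside.
- specs_case_c (a point): Hard grey spectacles case, 160 long (x), 58 wide (y), 36 mm high (z), about 130 g; at the start the bottom of the pile, flat on the console. The point is its centre, 18 mm above its underside.
- coaster: Round bamboo coaster, 92 mm in diameter, 6 mm thick, fixed on the console. Origin: centre of its underside; its top is 6 mm above that.
- dock: Black torch dock, fixed: pedestal 40 (x) by 56 (y) by 18 mm high, origin under its centre, with two steel spring jaws 34 mm long, 47 mm high, at +y and -y. The torch goes along x, either way round, its ends overhanging (free room for fingers): funnel 30 mm wide on top, 18 at the lips (34 mm up); push down past them with 5 to 15 N until it lies on the pedestal, its centre 25 mm up.
- short_tray: Shorter dark wooden tray with cork floor, fixed: outside 146 (its x) by 88 mm (y), walls 5 mm thick and 14 mm high, floor 5 mm above the console; inside 136 by 78 mm. For the red case, its length along the tray's x, either way round. Origin: centre of its underside.
- long_tray: Longer dark wooden tray with cork floor, fixed: outside 194 (its x) by 92 mm (y), walls 5 mm thick and 14 mm high, floor 5 mm above the console; inside 184 by 82 mm. For the spectacles case, its length along the tray's x, either way round. Origin: centre of its underside.
- bowl_c (a point): White ceramic bowl with a blue woven pattern, 128 mm across and 55 mm high, beyond the pile; not to be moved. The point is its centre.
- keys_c (a point): Steel ring with two brass keys, flat on the console between the pile and the bowl, about 85 by 50 mm and 6 mm high; not to be moved. The point is near its middle.

How it is judged:
By the outcome, as a careful person would: the job done as asked, in the order asked, and still so for the second after the job is handed in, with the robot touching nothing.
It also fails if it takes over 106 s, if anything falls off the work surface, if the arm or the gripper's body presses on something with over 40 N, if the wrist force passes 120 N, or if a joint passes its speed limit or range.

## Robot

A 6-joint arm with a two-finger parallel gripper is mounted at the origin on the work surface. World frame = base frame: x ahead of the robot, y to its left, z up, the work surface at z = 0. Lengths are in mm, angles in rad, forces in N, time in s.
With the tool pointing down it reaches from about 350 to 775 mm from the base axis. Payload 7.3 kg.
Tool frame: the origin (TCP) lies at the centre of the arm's flange, where the gripper is bolted on; the fingertips stand 178 mm ahead of it and the grasp point (between the pads) lies 159 mm ahead of it; z points along the fingers, y is the direction in which the jaws open and shut (so a half turn about z gives the same grasp; the last joint's range is limited). The gripper opens to 92 mm and grips with 3 to 60 N. Pads are 19 mm wide; open, the fingers measure 130 mm over their backs; the gripper's body (75 mm by 190 mm) begins 47 mm behind the grasp point.
Start: joints at [1.183, 0.342, 1.524, -0, 1.275, -0.146], TCP at [125.689, 509.735, 404.741] pointing down, gripper open.
Joint ranges: [-2.53, 2.53], [-0.77, 2.02], [0.04, 2.7], [-1, 4.14], [0.28, 2.66], [-3.11, 3.11]. Speed limits (rad/s): [2.57, 2.57, 3.14, 3.14, 3.14, 3.14].

## Interface

Orientations are given as [roll, pitch, yaw] about the fixed x, y, z axes, in that order (R = Rz(yaw) Ry(pitch) Rx(roll)).
In Python, from plant import status, viewer, ticket gives the robot as it stands.
- The arm moves only by the tool play_rows, never from a script. Its argument "commands" is a list of rows, each an object with "offset": the shift along the tool's x, y, z in m, a list of three; "twist": the turn about the tool's z in degrees. A call has 1 to 5 rows; each row shifts and turns the commanded pose from where the row before left it, along the tool's axes as they then stand; what a row does not reach is not made up. A row lasts 1/10 s, in which the tool goes at most 50 mm and 8.59 degrees, less where a joint would pass 70% of its speed; a pose out of reach is approached as far as the arm can. A call with a gripper value outside its range is refused whole. "jaw" is the closure in counts, from 0 (fully open) to 255 (shut), set as the call begins (left out, the last holds). The fingers move at their own pace and stop on an object; the grip force is fixed at half the most. Time passes only in rows, so rows that do not move let the fingers close. It gives the time, the measured TCP pose, the force and the opening at its end, in the units of the state.
- status.get_obs(): the state, without advancing time (a new reading comes with each control period).
- viewer.capture(name): name is "scene" or "side" or "wrist"; returns the picture (400x640x3 uint8, red, green, blue); there is no depth.
- viewer.camera_params(name): a dict with "fov_y" (degrees; the focal length in pixels is half the picture's height over the tangent of half this angle, whatever the lens; pixels are square), "cx", "cy" (the principal point, pixels), "rvec" (rotation vector, rad) and "tvec" (3), from world to camera coordinates, as OpenCV has them; the wrist camera has in their place "T_tool_cam" (4x4, takes a point from camera to tool coordinates, whose origin is the TCP and whose axes are the flange's). Camera axes: x right, y down, z forward; pixel columns grow to the right and rows downward; lengths in mm; the calibration is good to about 2 mm. A picture is of the moment at which its call begins: read the wrist's pose just before it. camera_params takes no time and is no camera call.
- ticket.close_job(): hands the job in, once; it reports no verdict.
The state is a dict: "time": time; "joint_positions": joint angles; "dq": joint speeds; "tau": joint torques, N m; "tool_pos": TCP position; "tcp_rot": TCP orientation; "contact_force": force on the tool from outside, world axes, zero at the start; "moment": the same for the moment, N m; "grip_width": finger opening in mm.
Only numpy, scipy, OpenCV 4.12 (cv2) and the standard library are available. Lean on these libraries where they do the work, as an engineer would, in place of code of your own. Each camera call takes 0.05 s, during which the arm holds its last target.

## Working session

There is one attempt and no reset: what is moved stays moved. The work goes in short steps, Python scripts to look and compute and a tool call to move; the robot and the scene stay as the last step left them, time stands still between calls to the robot, and variables do not carry over. Pictures are saved under pics/ and viewed, and the job is handed in when it is done.

Besides the shell and the picture viewer there is one more tool, called by a JSON object that holds its "method" and its "body", one argument or row to a line. play_rows: Moves the arm, as the interface text tells. Its arguments: {"type":"object","properties":{"commands":{"type":"array"},"jaw":{"type":"number"}},"required":["commands"]}

```bash
ls; mkdir -p pics; cat > h.py <<'E'
import numpy as np, cv2
from scipy.spatial.transform import Rotation as R
from plant import status, viewer, ticket
def snap(cam,fn):
    o=status.get_obs(); im=viewer.capture(cam); cv2.imwrite('pics/'+fn,cv2.cvtColor(im,cv2.COLOR_RGB2BGR)); return o,im
E
python3 - <<'E'
from h import *
o,_=snap('scene','s0.png');snap('side','d0.png');snap('wrist','w0.png')
print(o)
for c in ['scene','side','wrist']: print(viewer.camera_params(c))
E
```

```text
pics
{'time': 0.0, 'joint_positions': array([ 1.18298322e+00,  3.42686955e-01,  1.52504472e+00, -7.65208244e-06,
        1.27538606e+00, -1.45993452e-01]), 'dq': array([-0.0001278 , -0.00053307, -0.00184036, -0.00035145, -0.00260521,
       -0.00087221]), 'tau': array([-7.61681604e-04, -4.31236017e+01, -2.44213718e+01,  7.16509810e-02,
        5.60320972e-02, -9.54563370e-05]), 'tool_pos': array([125.64099538, 509.59168026, 404.05365009]), 'tcp_rot': array([-3.14008273e+00, -2.14622374e-04,  2.89977507e+00]), 'contact_force': array([-0.26766887, -0.57012293, -0.83262744]), 'moment': array([-0.0339466,  0.0007011,  0.0508948]), 'grip_width': 91.58284644808668}
{'fov_y': 42.47617549712466, 'cx': 314.49938099997695, 'cy': 195.20810324535384, 'rvec': array([ 2.05322481,  1.51593411, -0.54540348]), 'tvec': array([-193.8026905 , -390.68287756, 1458.0330344 ])}
{'fov_y': 46.98973880597164, 'cx': 321.09504816881815, 'cy': 204.76206496077148, 'rvec': array([ 2.02004745, -0.54775104,  0.2987754 ]), 'tvec': array([-525.6719695,  232.5318642,  981.5800169])}
{'fov_y': 58.654745754989435, 'cx': 323.8376097054233, 'cy': 200.9211786483272, 'T_tool_cam': array([[-1.25671064e-04, -9.68875333e-01, -2.47549134e-01,
         6.65093669e+01],
       [ 9.99999645e-01, -3.27869307e-04,  7.75577200e-04,
         7.20852665e-01],
       [-8.32601381e-04, -2.47548949e-01,  9.68875030e-01,
         1.98506375e+01],
       [ 0.00000000e+00,  0.00000000e+00,  0.00000000e+00,
         1.00000000e+00]])}
```

View pics/s0.png

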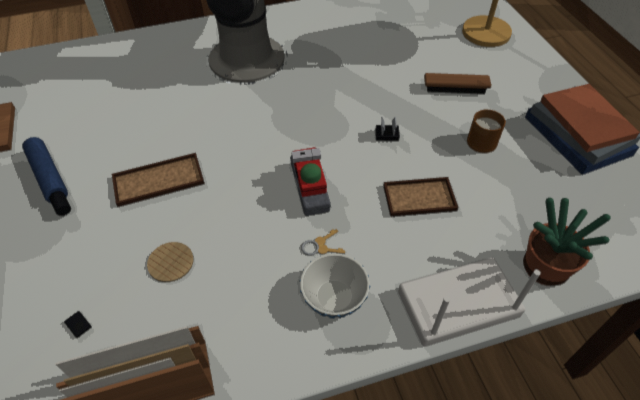

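View pics/d0.png

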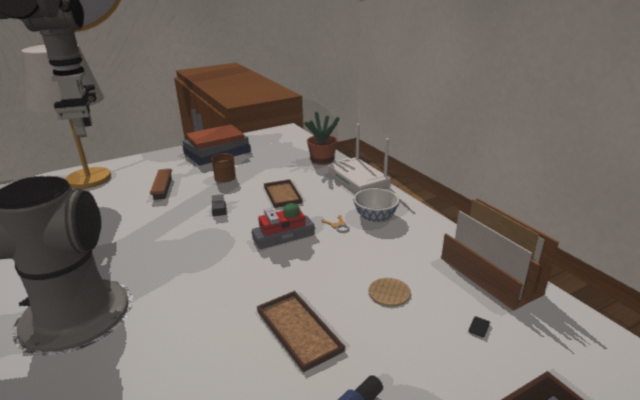

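View pics/w0.png

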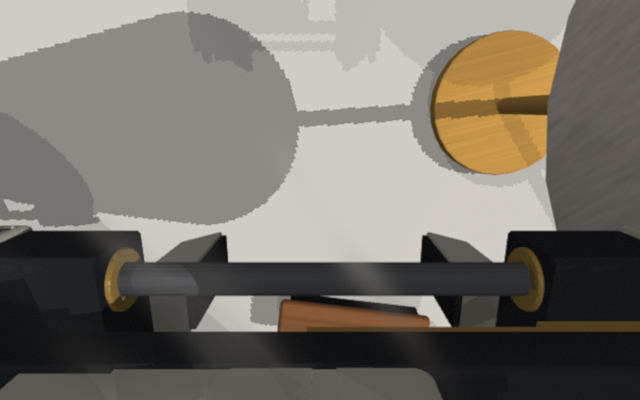

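The scene view shows the pile at about (311,180), the dock at (387,131), the short tray at (421,196), the long tray at (158,178), the coaster at (170,261), the bowl at (335,283) and the keys at (325,243). The wrist camera is looking at empty table. I'll get rough positions next.

```bash
cat >> h.py <<'E'
def cam(name,o=None):
    p=viewer.camera_params(name); f=200/np.tan(np.radians(p['fov_y']/2))
    K=np.array([[f,0,p['cx']],[0,f,p['cy']],[0,0,1]])
    if name=='wrist':
        T=np.eye(4);T[:3,:3]=R.from_euler('xyz',o['tcp_rot']).as_matrix();T[:3,3]=o['tool_pos']
        T=T@p['T_tool_cam']; Rw=T[:3,:3]; C=T[:3,3]
    else:
        Rm=cv2.Rodrigues(p['rvec'])[0]; Rw=Rm.T; C=-Rm.T@p['tvec']
    return K,Rw,C
def ray(c,px):
    K,Rw,C=c; d=Rw@np.linalg.solve(K,[px[0],px[1],1.]); return C,d/np.linalg.norm(d)
def onz(c,px,z):
    C,d=ray(c,px); return C+d*(z-C[2])/d[2]
def tri(a,b):
    (C1,d1),(C2,d2)=a,b
    t=np.linalg.lstsq(np.c_[d1,-d2],C2-C1,rcond=None)[0]
    p,q=C1+d1*t[0],C2+d2*t[1]; return (p+q)/2,np.linalg.norm(p-q)
def proj(c,P):
    K,Rw,C=c; q=K@(Rw.T@(np.asarray(P)-C)); return q[:2]/q[2]
E
python3 - <<'E'
from h import *
s=cam('scene');d=cam('side')
print(s[2],d[2])
for n,a,b in [('coaster',(170,261),(390,292)),('long',(158,179),(300,328)),('short',(421,196),(283,193)),('weight',(312,173),(291,211)),('torch',(306,153),(272,216)),('bowl',(335,283),(376,203)),('dock',(387,132),(218,206)),('keys',(325,243),(338,224))]:
    print(n,onz(s,a,5).round(),onz(d,b,5).round(),tri(ray(s,a),ray(d,b)))
print([onz(s,p,36).round() for p in [(303,211),(329,206),(325,180),(292,160)]])
E
```

```text
[1223.05986453 -157.96535691  891.75357407] [  96.67317262 -912.67970393  671.99067902]
coaster [ 616. -288.    5.] [ 614. -292.    5.] (array([ 615.45992961, -289.13428335,    3.02094174]), np.float64(2.4660798676736446))
long [ 389. -288.    5.] [ 392. -288.    5.] (array([ 390.98296176, -288.16280515,    6.04809444]), np.float64(2.212240883031344))
short [613. 261.   5.] [617. 260.   5.] (array([615.57356887, 259.04401609,   6.83794328]), np.float64(2.84017680020642))
weight [477.  52.   5.] [588. 145.   5.] (array([536.23855688,  34.93908512,  75.04777533]), np.float64(0.9755843522925092))
torch [412.  56.   5.] [528. 148.   5.] (array([481.35079431,  36.99729576,  77.33217208]), np.float64(5.124163680695173))
bowl [762.  13.   5.] [826.  55.   5.] (array([783.91897101,   3.23670764,  43.64529763]), np.float64(5.801132513315954))
dock [405. 265.   5.] [415. 286.   5.] (array([410.39667239, 262.65707981,  15.12503823]), np.float64(6.127271401267801))
keys [668.  22.   5.] [667.  12.   5.] (array([668.63586607,  20.48893758,   2.37131251]), np.float64(6.4798328660699696))
[array([598.,  -3.,  36.]), array([601.,  52.,  36.]), array([531.,  66.,  36.]), array([452.,  13.,  36.])]
```

```bash
python3 - <<'E'
import cv2
a=cv2.imread('pics/s0.png')[135:225,270:470];cv2.imwrite('pics/s0z.png',cv2.resize(a,None,fx=4,fy=4,interpolation=cv2.INTER_CUBIC))
a=cv2.imread('pics/d0.png')[165:255,200:350];cv2.imwrite('pics/d0z.png',cv2.resize(a,None,fx=5,fy=5,interpolation=cv2.INTER_CUBIC))
E
```

```text
(no output)
```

View pics/s0z.png

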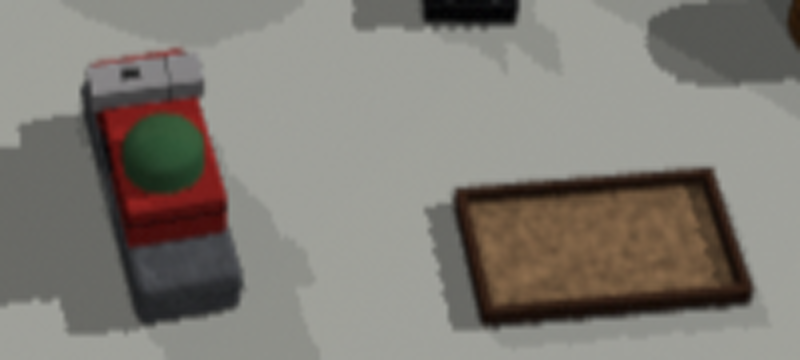

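View pics/d0z.png

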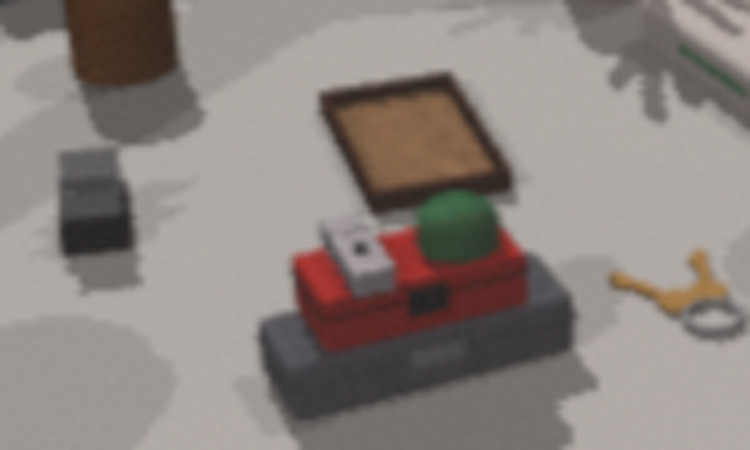

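Both fixed cameras agree on the rough positions. The pile lies nearly along world x, and both trays lie nearly along world y. I'll move the wrist camera to a high overview.

{"method": "play_rows", "body": {
  "commands": [
    {"offset":[-0.02,-0.025,-0.035],"twist":-7},
    {"offset":[-0.02,-0.025,-0.035],"twist":-6.85},
    {"offset":[-0.03,-0.025,-0.03],"twist":0},
    {"offset":[-0.034,-0.034,-0.01],"twist":0},
    {"offset":[-0.034,-0.034,-0.01],"twist":0}
  ],
  "jaw": 0
}}

```text
time: 0.65
tool_pos: [254.6, 359.1, 525.7]
tcp_rot: [3.141, 0.001, -3.14]
contact_force: [0.3, 0.4, -0.1]
grip_width: 91.7
```

{"method": "play_rows", "body": {
  "commands": [
    {"offset":[-0.034,-0.034,-0.01],"twist":0},
    {"offset":[-0.034,-0.034,-0.01],"twist":0},
    {"offset":[-0.034,-0.034,0],"twist":0},
    {"offset":[-0.034,-0.034,0],"twist":0},
    {"offset":[-0.034,-0.034,0],"twist":0}
  ]
}}

```text
time: 1.15
tool_pos: [424.9, 188.7, 544.7]
tcp_rot: [3.141, 0.0, 3.141]
contact_force: [0.4, 1.1, 1.0]
grip_width: 91.9
```

{"method": "play_rows", "body": {
  "commands": [
    {"offset":[-0.034,-0.034,0],"twist":0},
    {"offset":[-0.034,-0.034,0],"twist":0},
    {"offset":[-0.034,-0.022,0],"twist":0},
    {"offset":[0,0,0],"twist":0}
  ]
}}

```text
time: 1.55
tool_pos: [529.1, 97.3, 542.7]
tcp_rot: [-3.141, -0.002, 3.137]
contact_force: [-0.9, -0.0, 0.2]
grip_width: 92.1
```

```bash
python3 - <<'E'
from h import *
import pickle
o,im=snap('wrist','w1.png');pickle.dump((o,im),open('w1.pkl','wb'))
print(o['time'],o['tool_pos'],o['tcp_rot'])
E
```

```text
1.55 [529.14159625  97.30828903 542.67009081] [-3.14055962e+00 -2.10190141e-03  3.13669824e+00]
```

View pics/w1.png

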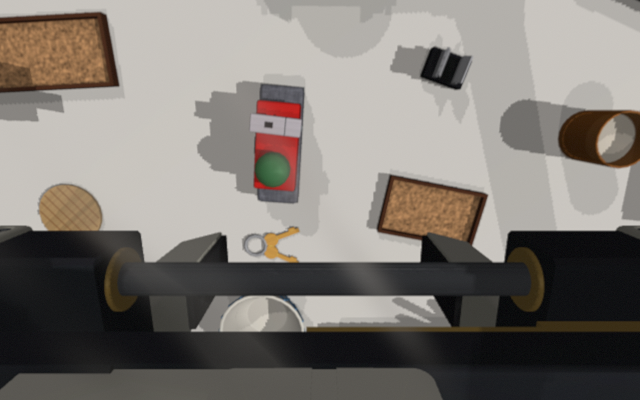

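The overview shows the paperweight at (273,170), the torch at (276,124), the dock at (446,67), the short tray at (432,210), the coaster at (70,208) and the long tray in the upper left. The pile axis is close to the image vertical. Next is a closer second view of the pile.

{"method": "play_rows", "body": {
  "commands": [
    {"offset":[-0.012,-0.018,0.042],"twist":0},
    {"offset":[-0.012,-0.018,0.042],"twist":0},
    {"offset":[-0.012,-0.018,0.042],"twist":0},
    {"offset":[0,-0.006,0.02],"twist":0},
    {"offset":[0,0,0],"twist":0}
  ]
}}

```text
time: 2.1
tool_pos: [560.9, 40.6, 395.6]
tcp_rot: [3.141, -0.007, 3.141]
contact_force: [-0.2, 0.1, 0.2]
grip_width: 91.9
```

```bash
python3 - <<'E'
from h import *
import pickle
o,im=snap('wrist','w2.png');pickle.dump((o,im),open('w2.pkl','wb'))
print(o['time'],o['tool_pos'],o['tcp_rot'])
E
```

```text
2.1 [560.88718401  40.60177365 395.55563658] [ 3.1409511  -0.00727711  3.14124562]
```

View pics/w2.png

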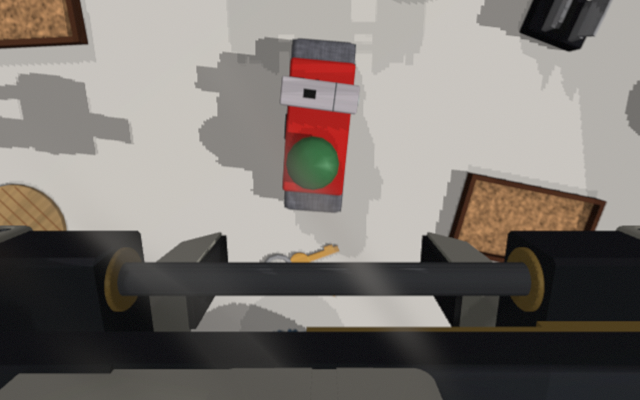

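The second view shows the paperweight at (313,162), the torch at about (320,94) and turned slightly (its right end is lower), and the grey case running from (324,42) to (314,210). I'll measure with masks in both views.

```bash
cat > m1.py <<'E'
from h import *
import pickle
def big(m):
    n,l,st,c=cv2.connectedComponentsWithStats(m.astype(np.uint8)); k=1+np.argmax(st[1:,4]); return l==k
cs=[];G=[];T=[];Rr=[]
for f,(r0,r1,c0,c1) in [('w1',(75,230,235,320)),('w2',(30,225,270,370))]:
    o,im=pickle.load(open(f+'.pkl','rb')); c=cam('wrist',o); cs.append(c)
    a=im.astype(int); r,g,b=a[...,0],a[...,1],a[...,2]
    win=np.zeros(r.shape,bool);win[r0:r1,c0:c1]=1
    gm=big(win&(g>r+15)&(g>b+8)); rm=win&(r>g+60)&(r>b+60)
    y,x=np.nonzero(gm); (gc,rad)=cv2.minEnclosingCircle(np.c_[x,y].astype(np.float32)); G.append(((x.mean(),y.mean()),gc,rad))
    rb=cv2.minAreaRect(np.argwhere(rm)[:,::-1].astype(np.float32)); Rr.append(cv2.boxPoints(rb))
    print(f,'green',x.mean(),y.mean(),gc,rad,'red',rb)
    cv2.imwrite('pics/%sz.png'%f,cv2.resize(cv2.cvtColor(im[r0:r1,c0:c1],cv2.COLOR_RGB2BGR),None,fx=3 if f=='w2' else 3.8,fy=3 if f=='w2' else 3.8,interpolation=cv2.INTER_CUBIC))
print('weight tri',tri(ray(cs[0],G[0][0]),ray(cs[1],G[1][0])),tri(ray(cs[0],G[0][1]),ray(cs[1],G[1][1])))
for c,g in zip(cs,G): print([onz(c,g[1],z).round(1) for z in (74,80,86)])
E
python3 m1.py
```

```text
w1 green 271.89166666666665 169.6095238095238 (271.7162170410156, 169.54054260253906) 16.66434097290039 red ((275.8680725097656, 145.163330078125), (43.58612060546875, 88.20427703857422), 3.9451863765716553)
w2 green 314.6931246506428 161.61766349916155 (313.08026123046875, 162.2654266357422) 25.355409622192383 red ((316.67437744140625, 126.2121353149414), (64.78996276855469, 133.12405395507812), 5.572197437286377)
weight tri (array([532.42128494,  34.44639973,  91.52594446]), np.float64(0.21897044010425723)) (array([534.06842435,  32.83567563,  81.88820773]), np.float64(0.5853867967057622))
[array([535. ,  31.6,  74. ]), array([534.1,  32.5,  80. ]), array([533.1,  33.4,  86. ])]
[array([535.4,  32.7,  74. ]), array([534.6,  32.8,  80. ]), array([533.8,  33. ,  86. ])]
```

View pics/w2z.png

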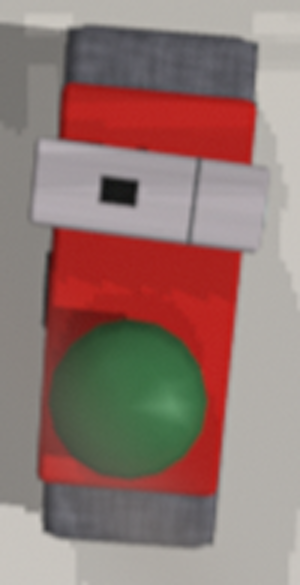

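View pics/w1z.png

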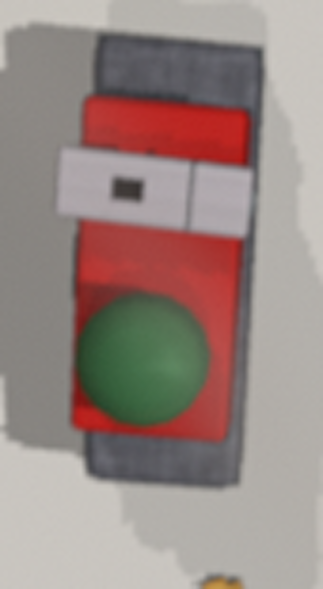

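```bash
cat > m2.py <<'E'
from m1 import *
z1=lambda p:(235+p[0]/3.8-.3,75+p[1]/3.8-.3); z2=lambda p:(270+p[0]/3-.3,30+p[1]/3-.3)
D={'torch':([(60,147),(252,168),(246,237),(54,215)],[(40,140),(270,167),(262,250),(32,222)]),
'red':([(83,97),(250,108),(229,440),(73,428)],[(65,86),(256,100),(216,495),(38,480)]),
'grey':([(97,33),(262,46),(240,486),(86,478)],[(68,28),(257,38),(213,546),(44,540)])}
for k,(A,B) in D.items():
    P=[];
    for a,b in zip(A,B):
        p,e=tri(ray(cs[0],z1(a)),ray(cs[1],z2(b))); P.append(p)
    P=np.array(P); print(k,'tri c',P.mean(0).round(1))
    z={'torch':82,'red':68,'grey':36}[k]
    for c,A_,zz in ((cs[0],A,z1),(cs[1],B,z2)):
        Q=np.array([onz(c,zz(a),z) for a in A_]); 
        l=Q[1]+Q[2]-Q[0]-Q[3]; w=Q[3]+Q[2]-Q[0]-Q[1]
        print('  c',Q.mean(0).round(1),'len',np.hypot(*l[:2])/2,np.degrees(np.arctan2(l[1],l[0])),np.hypot(*w[:2])/2,np.degrees(np.arctan2(w[1],w[0])))
E
python3 m2.py|grep -v green
```

```text
weight tri (array([532.42128494,  34.44639973,  91.52594446]), np.float64(0.21897044010425723)) (array([534.06842435,  32.83567563,  81.88820773]), np.float64(0.5853867967057622))
[array([535. ,  31.6,  74. ]), array([534.1,  32.5,  80. ]), array([533.1,  33.4,  86. ])]
[array([535.4,  32.7,  74. ]), array([534.6,  32.8,  80. ]), array([533.8,  33. ,  86. ])]
torch tri c [480.   38.5  77.3]
  c [479.6  39.   82. ] len 61.4053146468073 83.43242156475232 21.55598866965848 -7.301115536789142
  c [480.7  38.9  82. ] len 61.15801482888783 83.42845124277584 21.025444327635487 -5.927254012892809
red tri c [508.7  36.2  53.9]
  c [506.7  37.9  68. ] len 53.90227909885705 85.64001612928718 110.23085452205143 -4.848608450812184
  c [508.2  36.4  68. ] len 52.30273984622402 85.52808303635182 109.87110577916431 -5.217752162714251
grey tri c [509.7  36.3  21.3]
  c [508.5  38.1  36. ] len 56.91759837503594 86.02729120823366 157.03710269327712 -4.184177795298688
  c [510.7  36.3  36. ] len 55.86143543540348 87.50935266705139 156.5895709613653 -4.144066727563327
```

The heights match the text: the torch's size comes out right at z=82, and the paperweight's rim triangulates to about 82. The paperweight is at (534.5, 33). I'm moving down to it with the fingertips kept above the red case top (z 68).

{"method": "play_rows", "body": {
  "commands": [
    {"offset":[0.012,-0.004,0.042],"twist":0},
    {"offset":[0.014,-0.004,0.042],"twist":0},
    {"offset":[0,0,0.036],"twist":0},
    {"offset":[0,0,0],"twist":0},
    {"offset":[0,0,0],"twist":0}
  ]
}}

```text
time: 2.65
tool_pos: [536.8, 33.2, 281.0]
tcp_rot: [3.142, 0.003, -3.141]
contact_force: [0.2, -0.9, 1.4]
grip_width: 91.8
```

```bash
python3 - <<'E'
from h import *
o,im=snap('wrist','w3.png')
print(o['time'],o['tool_pos'],o['tcp_rot'],o['contact_force'])
snap('side','d3.png')
a=cv2.imread('pics/d3.png')[60:260,180:400];cv2.imwrite('pics/d3z.png',cv2.resize(a,None,fx=3,fy=3))
E
```

```text
2.65 [536.77015923  33.20149334 280.96582649] [ 3.14157852e+00  2.93617571e-03 -3.14065836e+00] [ 0.19468829 -0.94997632  1.35079914]
```

View pics/w3.png

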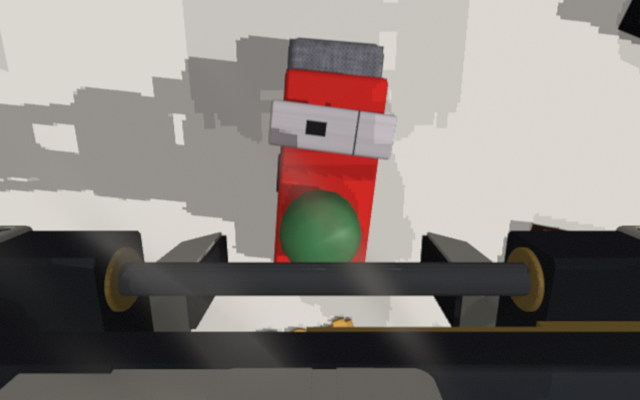

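View pics/d3z.png

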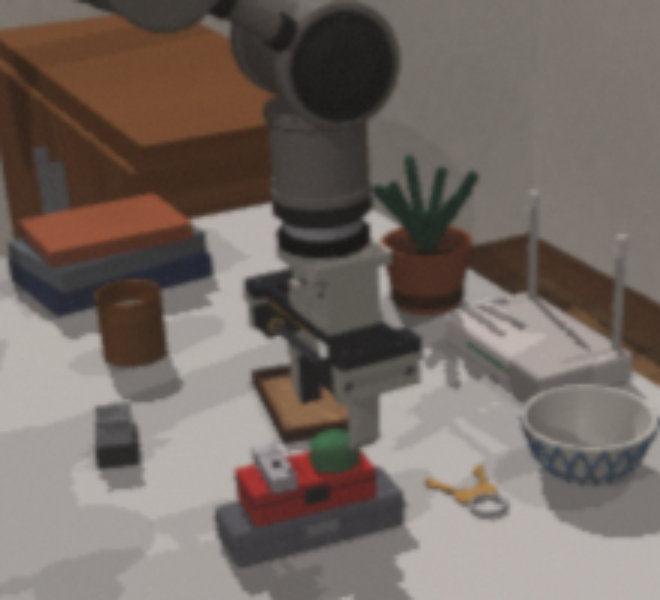

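The paperweight sits centred between the fingers at (320,230), with its edges at columns 279 and 361. I'm re-measuring it and the torch at this closer range.

```bash
python3 - <<'E'
from h import *
o=status.get_obs(); print(o['tool_pos'],o['time'])
o['tool_pos']=np.array([536.77,33.2,280.97]);c=cam('wrist',o)
# widest ring z~83 at left/right edges and top edge
for z in (80,84): print(onz(c,(279,230),z).round(1),onz(c,(361,230),z).round(1),onz(c,(320,189),z).round(1))
Q=[onz(c,p,82) for p in [(273,100),(396,116),(393,158),(269,142)]]
print(np.round(Q,1),np.mean(Q,0))
E
```

```text
[537.15894506  32.89704529 281.78126998] 2.75
[534.  10.  80.] [534.  54.  80.] [511.5  32.   80. ]
[532.6  10.5  84. ] [532.6  53.5  84. ] [510.5  32.1  84. ]
[[467.    9.4  82. ]
 [474.4  69.3  82. ]
 [495.   68.8  82. ]
 [487.1   6.7  82. ]] [480.8620016   38.56117578  82.        ]
```

{"method": "play_rows", "body": {
  "commands": [
    {"offset":[0.0035,-0.001,0.017],"twist":0},
    {"offset":[0,0,0.0155],"twist":0},
    {"offset":[0,0,0],"twist":0},
    {"offset":[0,0,0],"twist":0}
  ]
}}

```text
time: 3.15
tool_pos: [533.2, 31.5, 247.9]
tcp_rot: [-3.141, 0.003, -3.141]
contact_force: [0.1, 0.1, -0.6]
grip_width: 91.9
```

{"method": "play_rows", "body": {
  "commands": [
    {"offset":[0,0,0],"twist":0},
    {"offset":[0,0,0],"twist":0},
    {"offset":[0,0,0],"twist":0},
    {"offset":[0,0,0],"twist":0},
    {"offset":[0,0,0],"twist":0}
  ],
  "jaw": 255
}}

```text
time: 3.65
tool_pos: [532.5, 31.4, 246.3]
tcp_rot: [3.142, 0.0, 3.141]
contact_force: [0.4, 0.4, -1.7]
grip_width: 56.7
```

{"method": "play_rows", "body": {
  "commands": [
    {"offset":[0,0,-0.002],"twist":0},
    {"offset":[0,0,0],"twist":0},
    {"offset":[0,0,0],"twist":0},
    {"offset":[0,0,0],"twist":0}
  ]
}}

```text
time: 4.05
tool_pos: [532.5, 31.4, 248.5]
tcp_rot: [3.142, 0.0, 3.142]
contact_force: [-0.9, 0.9, 3.4]
grip_width: 42.8
```

Gripped at 42.8 mm. I'll lift it and carry it over to the coaster.

{"method": "play_rows", "body": {
  "commands": [
    {"offset":[0,0,-0.02],"twist":0},
    {"offset":[0,0,-0.03],"twist":0},
    {"offset":[-0.005,-0.02,-0.02],"twist":0},
    {"offset":[-0.01,-0.04,0],"twist":0},
    {"offset":[-0.01,-0.045,0],"twist":0}
  ]
}}

```text
time: 4.55
tool_pos: [557.7, -73.8, 319.0]
tcp_rot: [-3.142, 0.001, -3.139]
contact_force: [0.2, 0.2, -0.8]
grip_width: 42.6
```

{"method": "play_rows", "body": {
  "commands": [
    {"offset":[-0.012,-0.046,0],"twist":0},
    {"offset":[-0.012,-0.046,0],"twist":0},
    {"offset":[-0.012,-0.046,0],"twist":0},
    {"offset":[-0.012,-0.046,0],"twist":0},
    {"offset":[-0.01,-0.03,0],"twist":0}
  ]
}}

```text
time: 5.05
tool_pos: [615.3, -290.9, 317.4]
tcp_rot: [-3.141, -0.0, 3.139]
contact_force: [0.3, 0.7, -0.9]
grip_width: 42.9
```

{"method": "play_rows", "body": {
  "commands": [
    {"offset":[0,0,0.01],"twist":0},
    {"offset":[0,0,0],"twist":0},
    {"offset":[0,0,0],"twist":0}
  ]
}}

```text
time: 5.35
tool_pos: [615.3, -286.4, 307.4]
tcp_rot: [3.14, -0.002, -3.141]
contact_force: [-0.1, 0.9, -0.8]
grip_width: 42.4
```

```bash
python3 - <<'E'
from h import *
o,im=snap('wrist','w4.png')
import pickle;pickle.dump((o,im),open('w4.pkl','wb'))
print(o['time'],o['tool_pos'],o['tcp_rot'],o['contact_force'],o['grip_width'])
E
```

```text
5.35 [ 615.2519307  -286.39450976  307.38365639] [ 3.13996048e+00 -1.83311540e-03 -3.14080148e+00] [-0.10445051  0.93668604 -0.82705298] 42.36992046926898
```

View pics/w4.png

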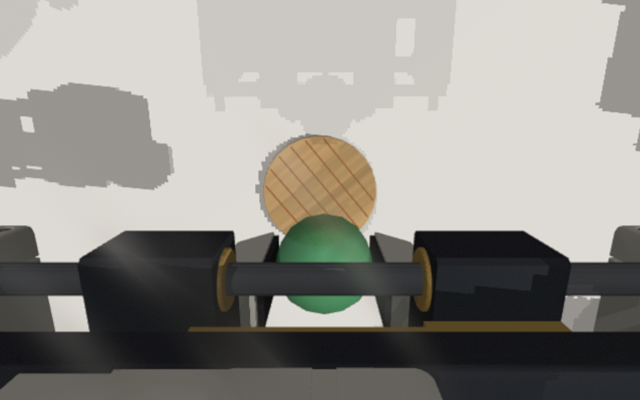

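The coaster spans columns 264–377 with its top at row 135. The paperweight is at (324,264). I'll fit both.

```bash
python3 - <<'E'
from h import *
import pickle
o,im=pickle.load(open('w4.pkl','rb'));c=cam('wrist',o)
hsv=cv2.cvtColor(im,cv2.COLOR_RGB2HSV)
m=(hsv[...,0]<30)&(hsv[...,1]>60)&(hsv[...,2]>90);m[:120]=0;m[228:]=0;m[:,:240]=0;m[:,400:]=0
ct=max(cv2.findContours(m.astype(np.uint8),cv2.RETR_EXTERNAL,cv2.CHAIN_APPROX_NONE)[0],key=cv2.contourArea)[:,0]
ct=ct[(ct[:,1]<215)]
P=np.array([onz(c,p,6)[:2] for p in ct])
A=np.c_[2*P,np.ones(len(P))];s=np.linalg.lstsq(A,(P**2).sum(1),rcond=None)[0]
print('coaster',s[:2],np.sqrt(s[2]+s[:2]@s[:2]))
h=o['tool_pos'][2]-248.5+68
for z in (13,17):print('weight',onz(c,(277.5,264),h+z),onz(c,(371.5,264),h+z))
print(status.get_obs()['tool_pos'])
E
```

```text
coaster [ 609.11239792 -288.70654724] 42.46916101239895
weight [ 615.5561522  -306.02706329  139.88365639] [ 615.57700848 -263.87564698  139.88365639]
weight [ 613.75139439 -305.47624956  143.88365639] [ 613.77168612 -264.46582781  143.88365639]
[ 615.42405234 -286.21830575  308.0574615 ]
```

```bash
python3 - <<'E'
from h import *
import pickle
o,im=pickle.load(open('w4.pkl','rb'));c=cam('wrist',o)
for p in [(263.5,191),(377,191),(320,135)]: print(onz(c,p,6))
# robust: saturation profile
hsv=cv2.cvtColor(im,cv2.COLOR_RGB2HSV).astype(int)
print(hsv[128:142,320,:].tolist()); print(hsv[191,256:270].tolist()); print(hsv[191,370:384].tolist())
m=((hsv[...,1]>40)&(hsv[...,0]<30)).astype(np.uint8);m[:120]=0;m[212:]=0;m[:,:240]=0;m[:,400:]=0
m=cv2.morphologyEx(m,cv2.MORPH_OPEN,np.ones((3,3)))
P=[]
for r in range(140,212,3):
    x=np.nonzero(m[r])[0]; P+= [onz(c,(x.min(),r),6)[:2],onz(c,(x.max()+1,r),6)[:2]]
P=np.array(P);s=np.linalg.lstsq(np.c_[2*P,np.ones(len(P))],(P**2).sum(1),rcond=None)[0]
print('coaster',s[:2],np.sqrt(s[2]+s[:2]@s[:2]))
E
```

```text
[ 612.06912316 -333.79886132    6.        ]
[ 612.0611848  -241.80933871    6.        ]
[ 567.3402619  -287.93691069    6.        ]
[[17, 11, 203], [21, 13, 203], [17, 11, 203], [20, 11, 202], [20, 11, 203], [17, 11, 203], [21, 9, 191], [16, 23, 147], [17, 97, 137], [18, 115, 159], [17, 116, 163], [18, 114, 164], [18, 115, 167], [18, 115, 169]]
[[17, 15, 151], [19, 14, 149], [17, 15, 151], [15, 13, 152], [19, 14, 151], [17, 12, 151], [19, 14, 150], [17, 71, 155], [17, 113, 174], [17, 113, 181], [17, 113, 181], [17, 113, 181], [16, 117, 176], [15, 129, 164]]
[[17, 113, 170], [17, 113, 169], [17, 114, 168], [17, 114, 168], [17, 115, 168], [17, 88, 176], [16, 29, 194], [19, 13, 216], [21, 11, 222], [21, 11, 222], [23, 10, 221], [23, 10, 221], [23, 10, 221], [23, 10, 221]]
coaster [ 613.344946   -288.29912965] 45.84859629504074
```

Coaster centre is (613.3, −288). I need to shift about (−2, −2.5) mm and descend.

{"method": "play_rows", "body": {
  "commands": [
    {"offset":[0.002,-0.0025,0.03],"twist":0},
    {"offset":[0,0,0.04],"twist":0},
    {"offset":[0,0,0.03],"twist":0},
    {"offset":[0,0,0.008],"twist":0},
    {"offset":[0,0,0.0],"twist":0}
  ]
}}

```text
time: 5.9
tool_pos: [613.5, -289.1, 199.7]
tcp_rot: [3.14, -0.002, -3.14]
contact_force: [0.1, -0.4, -0.5]
grip_width: 42.1
```

{"method": "play_rows", "body": {
  "commands": [
    {"offset":[0,0,0.003],"twist":0},
    {"offset":[0,0,0.003],"twist":0},
    {"offset":[0,0,0.0],"twist":0},
    {"offset":[0,0,0],"twist":0}
  ]
}}

```text
time: 6.3
tool_pos: [613.6, -290.1, 195.0]
tcp_rot: [-3.141, 0.001, 3.142]
contact_force: [0.1, 0.7, -1.6]
grip_width: 42.7
```

{"method": "play_rows", "body": {
  "commands": [
    {"offset":[0,0.001,0.003],"twist":0},
    {"offset":[0,0,0.002],"twist":0},
    {"offset":[0,0,0.0],"twist":0},
    {"offset":[0,0,0],"twist":0}
  ]
}}

```text
time: 6.7
tool_pos: [613.4, -289.0, 189.0]
tcp_rot: [3.141, -0.0, 3.142]
contact_force: [-0.0, -0.6, -0.5]
grip_width: 42.8
```

{"method": "play_rows", "body": {
  "commands": [
    {"offset":[0,0,0.0015],"twist":0},
    {"offset":[0,0,0],"twist":0},
    {"offset":[0,0,0],"twist":0}
  ]
}}

```text
time: 7.0
tool_pos: [613.4, -289.0, 187.6]
tcp_rot: [3.141, -0.0, 3.141]
contact_force: [-0.4, -1.1, -1.3]
grip_width: 42.4
```

{"method": "play_rows", "body": {
  "commands": [
    {"offset":[0,0,0.001],"twist":0},
    {"offset":[0,0,0],"twist":0},
    {"offset":[0,0,0],"twist":0}
  ]
}}

```text
time: 7.3
tool_pos: [613.4, -289.1, 186.7]
tcp_rot: [3.141, -0.0, 3.142]
contact_force: [0.2, -0.1, -0.5]
grip_width: 42.5
```

{"method": "play_rows", "body": {
  "commands": [
    {"offset":[0,0,0.001],"twist":0},
    {"offset":[0,0,0],"twist":0},
    {"offset":[0,0,0],"twist":0}
  ]
}}

```text
time: 7.6
tool_pos: [613.5, -289.1, 186.5]
tcp_rot: [-3.141, 0.0, 3.142]
contact_force: [-3.2, 0.4, 5.6]
grip_width: 42.7
```

Force is +5.6 N, so the paperweight is on the coaster at TCP 186.5, as predicted. I'll release with a full open; nothing nearby limits the fingers.

{"method": "play_rows", "body": {
  "commands": [
    {"offset":[0,0,-0.0005],"twist":0},
    {"offset":[0,0,0],"twist":0},
    {"offset":[0,0,0],"twist":0},
    {"offset":[0,0,0],"twist":0},
    {"offset":[0,0,0],"twist":0}
  ],
  "jaw": 0
}}

```text
time: 8.1
tool_pos: [613.4, -289.0, 186.0]
tcp_rot: [3.141, -0.0, 3.142]
contact_force: [-0.1, -0.8, 0.0]
grip_width: 78.3
```

{"method": "play_rows", "body": {
  "commands": [
    {"offset":[0,0,-0.02],"twist":0},
    {"offset":[0,0,-0.05],"twist":0},
    {"offset":[0,0,-0.05],"twist":0},
    {"offset":[-0.02,0.02,-0.03],"twist":0},
    {"offset":[0,0.02,0],"twist":0}
  ]
}}

```text
time: 8.6
tool_pos: [635.2, -249.1, 342.3]
tcp_rot: [-3.136, 0.011, 3.141]
contact_force: [0.1, 0.8, 0.1]
grip_width: 91.9
```

```bash
python3 - <<'E'
from h import *
o,im=snap('wrist','w5.png')
import pickle;pickle.dump((o,im),open('w5.pkl','wb'))
print(o['time'],o['tool_pos'],o['tcp_rot'],o['contact_force'],o['grip_width'])
E
```

```text
8.6 [ 635.24813042 -249.12623298  342.34207042] [-3.13644669  0.01102209  3.14101698] [0.14163576 0.80627119 0.11398809] 91.88672179434832
```

View pics/w5.png

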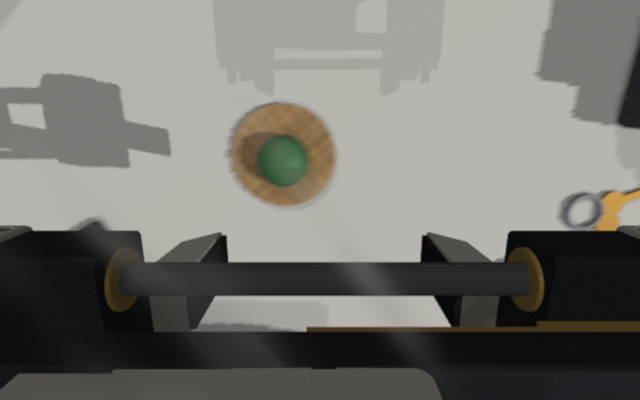

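```bash
python3 - <<'E'
from h import *
import pickle
o,im=pickle.load(open('w5.pkl','rb'));c=cam('wrist',o)
hsv=cv2.cvtColor(im,cv2.COLOR_RGB2HSV).astype(int)
g=((hsv[...,0]>50)&(hsv[...,0]<95)&(hsv[...,1]>60));g[:100]=0;g[220:]=0;g[:,:220]=0;g[:,350:]=0
y,x=np.nonzero(g);print(x.min(),x.max(),y.min(),y.max())
cc=((x.min()+x.max()+1)/2,(y.min()+y.max()+1)/2)
for z in (19,22):print('w',onz(c,cc,z))
m=((hsv[...,1]>45)&(hsv[...,0]<30))|g;m[:95]=0;m[225:]=0;m[:,:220]=0;m[:,350:]=0
m=cv2.morphologyEx(m.astype(np.uint8),cv2.MORPH_OPEN,np.ones((3,3)))
y,x=np.nonzero(m);print(x.min(),x.max(),y.min(),y.max())
print(onz(c,((x.min()+x.max()+1)/2,(y.min()+y.max()+1)/2),6))
E
```

```text
260 305 136 185
w [ 614.80620538 -284.68739346   19.        ]
w [ 614.35371702 -284.32836458   22.        ]
231 334 103 205
[ 610.96840088 -286.06683733    6.        ]
```

```bash
python3 - <<'E'
from h import *
import pickle
o,im=pickle.load(open('w5.pkl','rb'));c=cam('wrist',o)
print(onz(c,(284,185.5),21)[0]-22, onz(c,(284,136),6)[0]+22,onz(c,(284,136),21)[0]+22)
cv2.imwrite('pics/w5z.png',cv2.resize(cv2.cvtColor(im[95:215,220:350],cv2.COLOR_RGB2BGR),None,fx=4,fy=4,interpolation=cv2.INTER_CUBIC))
E
```

```text
613.801953835886 616.7608449366022 615.5438008696667
```

View pics/w5z.png

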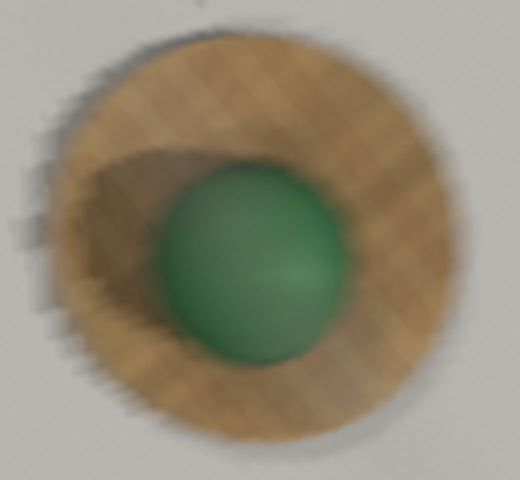

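The blurred frame suggests the paperweight may be 3 mm or so off in x. I'll look again from straight above with the arm at rest.

{"method": "play_rows", "body": {
  "commands": [
    {"offset":[-0.02,-0.02,0],"twist":0},
    {"offset":[-0.022,-0.02,0],"twist":0},
    {"offset":[0,0,0],"twist":0},
    {"offset":[0,0,0],"twist":0},
    {"offset":[0,0,0],"twist":0}
  ]
}}

```text
time: 9.15
tool_pos: [674.9, -288.5, 335.2]
tcp_rot: [3.14, -0.002, -3.141]
contact_force: [-0.2, 0.1, 1.7]
grip_width: 92.1
```

```bash
python3 - <<'E'
from h import *
o,im=snap('wrist','w6.png')
import pickle;pickle.dump((o,im),open('w6.pkl','wb'))
print(o['time'],o['tool_pos'],o['tcp_rot'])
c=cam('wrist',o)
u,v=proj(c,(613.3,-288,6)).astype(int);print(u,v)
z=im[v-65:v+65,u-70:u+70]
cv2.imwrite('pics/w6z.png',cv2.resize(cv2.cvtColor(z,cv2.COLOR_RGB2BGR),None,fx=4,fy=4,interpolation=cv2.INTER_CUBIC))
hsv=cv2.cvtColor(im,cv2.COLOR_RGB2HSV).astype(int)
g=((hsv[...,0]>50)&(hsv[...,0]<95)&(hsv[...,1]>60));g[:v-40]=0;g[v+40:]=0;g[:,:u-40]=0;g[:,u+40:]=0
y,x=np.nonzero(g);print(x.min(),x.max(),y.min(),y.max())
cc=((x.min()+x.max()+1)/2,(y.min()+y.max()+1)/2)
for zz in (6,19,22):print('w',onz(c,cc,zz))
m=((hsv[...,1]>45)&(hsv[...,0]<30))|g;m[:v-65]=0;m[v+65:]=0;m[:,:u-70]=0;m[:,u+70:]=0
m=cv2.morphologyEx(m.astype(np.uint8),cv2.MORPH_OPEN,np.ones((3,3)))
y,x=np.nonzero(m);print(x.min(),x.max(),y.min(),y.max())
print(onz(c,((x.min()+x.max()+1)/2,(y.min()+y.max()+1)/2),6))
E
```

```text
9.15 [ 674.93069032 -288.51944751  335.16913829] [ 3.14024884e+00 -1.97188649e-03 -3.14140150e+00]
322 116
297 349 93 146
w [ 616.26035105 -287.35204878    6.        ]
w [ 615.9368253  -287.36957896   19.        ]
w [ 615.86216551 -287.37362439   22.        ]
268 376 60 170
[ 612.54989514 -288.19672992    6.        ]
```

View pics/w6z.png

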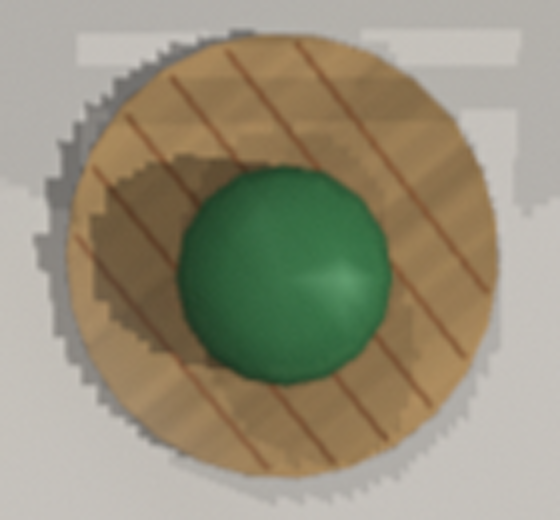

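It's 3.3 mm off in x and 0.9 mm in y. There's plenty of time, so I'll regrip and correct it gently.

{"method": "play_rows", "body": {
  "commands": [
    {"offset":[0.03,0,0.03],"twist":0},
    {"offset":[0.03,0,0.037],"twist":0},
    {"offset":[0.0015,0,0.04],"twist":0},
    {"offset":[0,0,0.037],"twist":0},
    {"offset":[0,0,0],"twist":0}
  ]
}}

```text
time: 9.7
tool_pos: [611.7, -287.6, 187.3]
tcp_rot: [3.136, -0.009, -3.142]
contact_force: [-1.3, 1.3, 0.1]
grip_width: 91.8
```

{"method": "play_rows", "body": {
  "commands": [
    {"offset":[0,0,0],"twist":0},
    {"offset":[0,0,0],"twist":0}
  ]
}}

```text
time: 9.9
tool_pos: [614.8, -289.3, 195.1]
tcp_rot: [-3.139, 0.004, -3.141]
contact_force: [-0.3, -1.1, 0.1]
grip_width: 91.6
```

{"method": "play_rows", "body": {
  "commands": [
    {"offset":[0,0,0.002],"twist":0},
    {"offset":[0,0,0.0],"twist":0},
    {"offset":[0,0,0],"twist":0},
    {"offset":[0,0,0],"twist":0}
  ],
  "jaw": 200
}}

```text
time: 10.3
tool_pos: [614.0, -289.1, 190.6]
tcp_rot: [-3.141, 0.0, 3.142]
contact_force: [-0.2, -0.1, 0.1]
grip_width: 64.5
```

{"method": "play_rows", "body": {
  "commands": [
    {"offset":[0,0,0],"twist":0},
    {"offset":[0,0,0],"twist":0},
    {"offset":[0,0,0],"twist":0},
    {"offset":[0,0,0],"twist":0},
    {"offset":[0,0,0],"twist":0}
  ],
  "jaw": 255
}}

```text
time: 10.8
tool_pos: [614.0, -289.1, 190.2]
tcp_rot: [3.142, 0.0, 3.142]
contact_force: [-0.2, -0.7, 0.7]
grip_width: 42.1
```

{"method": "play_rows", "body": {
  "commands": [
    {"offset":[0,0,-0.002],"twist":0},
    {"offset":[0.0015,-0.0005,0],"twist":0},
    {"offset":[0.0018,-0.0003,0],"twist":0},
    {"offset":[0,0,0],"twist":0},
    {"offset":[0,0,0.001],"twist":0}
  ]
}}

```text
time: 11.3
tool_pos: [610.6, -289.9, 191.3]
tcp_rot: [3.142, 0.0, 3.141]
contact_force: [0.4, -0.4, -0.5]
grip_width: 42.6
```

{"method": "play_rows", "body": {
  "commands": [
    {"offset":[0,0,0.0005],"twist":0},
    {"offset":[0,0,0],"twist":0},
    {"offset":[0,0,0.0005],"twist":0},
    {"offset":[0,0,0],"twist":0},
    {"offset":[0,0,0],"twist":0}
  ]
}}

```text
time: 11.8
tool_pos: [610.7, -289.8, 190.2]
tcp_rot: [3.142, 0.0, 3.142]
contact_force: [-0.4, 0.3, -0.7]
grip_width: 42.3
```

{"method": "play_rows", "body": {
  "commands": [
    {"offset":[0,0,0.0005],"twist":0},
    {"offset":[0,0,0],"twist":0},
    {"offset":[0,0,0.0003],"twist":0},
    {"offset":[0,0,0],"twist":0},
    {"offset":[0,0,0],"twist":0}
  ]
}}

```text
time: 12.3
tool_pos: [610.7, -289.8, 190.1]
tcp_rot: [-3.142, 0.0, 3.142]
contact_force: [-2.3, 1.2, 4.5]
grip_width: 42.7
```

It's resting again (4.5 N). I'll release, then go up to where I can check the coaster and see the long tray.

{"method": "play_rows", "body": {
  "commands": [
    {"offset":[0,0,-0.0005],"twist":0},
    {"offset":[0,0,0],"twist":0},
    {"offset":[0,0,0],"twist":0},
    {"offset":[0,0,0],"twist":0},
    {"offset":[0,0,0],"twist":0}
  ],
  "jaw": 0
}}

```text
time: 12.8
tool_pos: [610.7, -289.8, 189.7]
tcp_rot: [3.141, -0.0, 3.141]
contact_force: [-0.2, 0.3, -0.5]
grip_width: 77.6
```

{"method": "play_rows", "body": {
  "commands": [
    {"offset":[0,0,-0.02],"twist":0},
    {"offset":[0,0,-0.045],"twist":0},
    {"offset":[0,0,-0.05],"twist":0},
    {"offset":[0,0,-0.05],"twist":0},
    {"offset":[0,0,-0.05],"twist":0}
  ]
}}

```text
time: 13.3
tool_pos: [610.4, -289.7, 406.9]
tcp_rot: [3.142, 0.0, 3.142]
contact_force: [1.3, -0.9, 0.2]
grip_width: 92.1
```

{"method": "play_rows", "body": {
  "commands": [
    {"offset":[0.02,0.01,-0.04],"twist":0},
    {"offset":[0.02,0.02,-0.03],"twist":0},
    {"offset":[0,0,0],"twist":0},
    {"offset":[0,0,0],"twist":0},
    {"offset":[0,0,0],"twist":0}
  ]
}}

```text
time: 13.8
tool_pos: [570.9, -260.2, 473.2]
tcp_rot: [3.14, -0.002, 3.141]
contact_force: [0.5, -1.1, 0.1]
grip_width: 92.0
```

```bash
python3 - <<'E'
from h import *
o,im=snap('wrist','w7.png')
import pickle;pickle.dump((o,im),open('w7.pkl','wb'))
print(o['time'],o['tool_pos'],o['tcp_rot'])
c=cam('wrist',o)
u,v=proj(c,(613.3,-288,6)).astype(int);print(u,v)
hsv=cv2.cvtColor(im,cv2.COLOR_RGB2HSV).astype(int)
g=((hsv[...,0]>50)&(hsv[...,0]<95)&(hsv[...,1]>60));g[:v-25]=0;g[v+25:]=0;g[:,:u-30]=0;g[:,u+30:]=0
y,x=np.nonzero(g);print(x.min(),x.max(),y.min(),y.max())
cc=((x.min()+x.max()+1)/2,(y.min()+y.max()+1)/2)
for zz in (19,22):print('w',onz(c,cc,zz))
m=((hsv[...,1]>45)&(hsv[...,0]<30))|g;m[:v-50]=0;m[v+50:]=0;m[:,:u-50]=0;m[:,u+50:]=0
m=cv2.morphologyEx(m.astype(np.uint8),cv2.MORPH_OPEN,np.ones((3,3)))
y,x=np.nonzero(m);print(x.min(),x.max(),y.min(),y.max())
print(onz(c,((x.min()+x.max()+1)/2,(y.min()+y.max()+1)/2),6))
E
```

```text
13.8 [ 570.88851105 -260.19811018  473.17709422] [ 3.14028294e+00 -2.13653055e-03  3.14136783e+00]
300 197
283 314 188 215
w [ 616.00481606 -289.77807281   19.        ]
w [ 615.23496698 -289.56845631   22.        ]
266 336 162 230
[ 612.00516695 -287.32747153    6.        ]
```

View pics/w7.png

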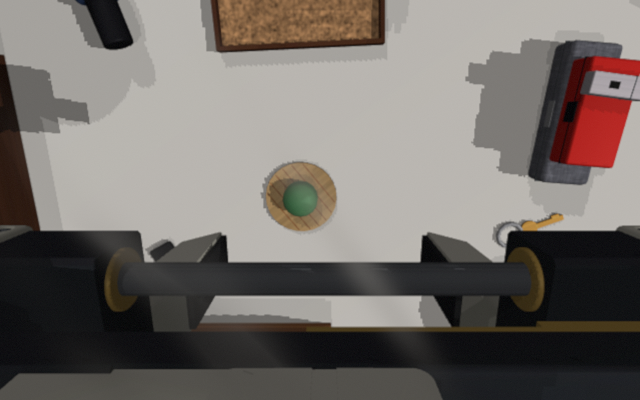

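The paperweight at (300,199) now sits centred on the coaster at (301,197). Next is the torch.

{"method": "play_rows", "body": {
  "commands": [
    {"offset":[0.01,0.042,0.022],"twist":0},
    {"offset":[0.01,0.042,0.022],"twist":0},
    {"offset":[0.01,0.042,0.022],"twist":0},
    {"offset":[0.01,0.042,0.022],"twist":0},
    {"offset":[0.01,0.042,0.022],"twist":0}
  ]
}}

```text
time: 14.35
tool_pos: [520.2, -48.6, 362.5]
tcp_rot: [3.141, -0.002, 3.141]
contact_force: [-0.1, 0.3, -0.2]
grip_width: 91.5
```

{"method": "play_rows", "body": {
  "commands": [
    {"offset":[0.01,0.042,0.022],"twist":0},
    {"offset":[0,0.044,0.02],"twist":0},
    {"offset":[0,0,0],"twist":6.5},
    {"offset":[0,0,0],"twist":0},
    {"offset":[0,0,0],"twist":0}
  ]
}}

```text
time: 14.85
tool_pos: [511.1, 35.7, 322.2]
tcp_rot: [-3.141, -0.001, 3.03]
contact_force: [0.2, -0.5, 0.2]
grip_width: 91.6
```

```bash
python3 - <<'E'
from h import *
o,im=snap('wrist','w8.png')
import pickle;pickle.dump((o,im),open('w8.pkl','wb'))
print(o['time'],o['tool_pos'],o['tcp_rot'])
E
```

```text
14.85 [511.05582106  35.73675613 322.16890956] [-3.14138526e+00 -1.16381078e-03  3.03047921e+00]
```

View pics/w8.png

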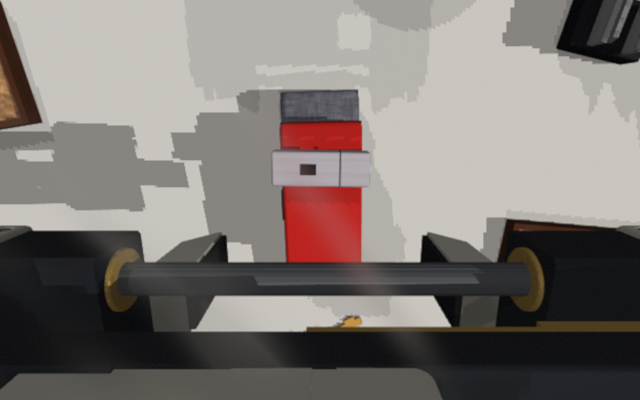

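The torch is now square to the jaws, spanning about (272..370, 151..186).

```bash
cat > tool.py <<'E'
from h import *
def totool(o,P):
    Rm=R.from_euler('xyz',o['tcp_rot']).as_matrix(); return Rm.T@(np.asarray(P)-o['tool_pos'])
E
python3 - <<'E'
from tool import *
import pickle
o,im=pickle.load(open('w8.pkl','rb'));c=cam('wrist',o)
a=im.astype(int);mx=a.max(2);mn=a.min(2)
m=((mx-mn<35)&(mx>100)).astype(np.uint8)
w=np.zeros_like(m);w[145:192,262:380]=1;
# torch vs table: print row/col profiles
print(im[168,262:284].tolist());print(im[168,362:380].tolist())
Q=np.array([onz(c,p,82) for p in [(272.5,151),(369.5,151.5),(370,186.5),(272,185.5)]])
print(Q.mean(0), np.linalg.norm(Q[1]-Q[0]),np.linalg.norm(Q[3]-Q[0]))
print('tool',totool(o,Q.mean(0)),status.get_obs()['tool_pos'])
E
```

```text
[[135, 132, 128], [136, 132, 129], [135, 132, 128], [136, 132, 129], [136, 132, 129], [136, 132, 129], [136, 133, 129], [137, 133, 129], [136, 132, 128], [123, 118, 117], [137, 131, 133], [167, 159, 164], [177, 168, 173], [176, 168, 172], [175, 167, 171], [175, 167, 170], [174, 166, 170], [175, 166, 171], [173, 164, 168], [174, 165, 169], [174, 165, 168], [174, 165, 168]]
[[178, 171, 176], [178, 170, 176], [178, 170, 175], [178, 170, 176], [178, 170, 176], [178, 171, 177], [178, 171, 176], [177, 170, 175], [180, 184, 184], [181, 183, 178], [179, 176, 171], [180, 177, 171], [185, 182, 175], [190, 186, 180], [197, 193, 187], [200, 196, 189], [200, 196, 190], [201, 198, 191]]
[480.10009791  38.30022151  82.        ] 59.84003048799428 21.743126136683195
tool [ 30.76954453  -0.83504893 240.20506051] [511.08613963  35.39328775 322.51851126]
```

{"method": "play_rows", "body": {
  "commands": [
    {"offset":[0.015,-0.0005,0.02],"twist":0},
    {"offset":[0.015,0,0.025],"twist":0},
    {"offset":[0,0,0.018],"twist":0},
    {"offset":[0,0,0],"twist":0},
    {"offset":[0,0,0],"twist":0}
  ]
}}

```text
time: 15.4
tool_pos: [481.4, 38.3, 260.4]
tcp_rot: [3.142, 0.001, 3.028]
contact_force: [0.4, -0.2, 0.9]
grip_width: 91.4
```

{"method": "play_rows", "body": {
  "commands": [
    {"offset":[0,0,0.006],"twist":0},
    {"offset":[0,0,0],"twist":0},
    {"offset":[0,0,0],"twist":0},
    {"offset":[0,0,0],"twist":0}
  ]
}}

```text
time: 15.8
tool_pos: [481.0, 39.0, 254.3]
tcp_rot: [3.141, 0.001, 3.028]
contact_force: [-0.0, -0.4, 0.5]
grip_width: 92.1
```

```bash
python3 - <<'E'
from h import *
o,im=snap('side','d9.png')
print(o['time'],o['tool_pos'],o['tcp_rot'])
a=cv2.imread('pics/d9.png')[150:260,220:340];cv2.imwrite('pics/d9z.png',cv2.resize(a,None,fx=5,fy=5,interpolation=cv2.INTER_CUBIC))
o,im=snap('wrist','w9.png')
E
```

```text
15.8 [480.96662816  39.03587411 254.25670416] [3.14148303e+00 7.37313082e-04 3.02821405e+00]
```

View pics/d9z.png

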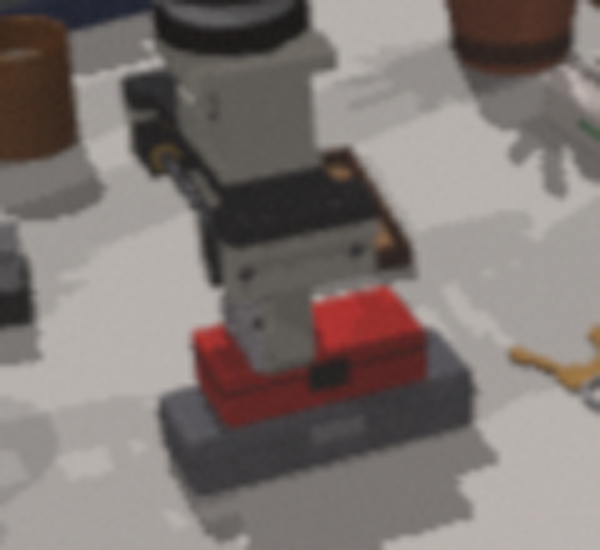

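View pics/w9.png

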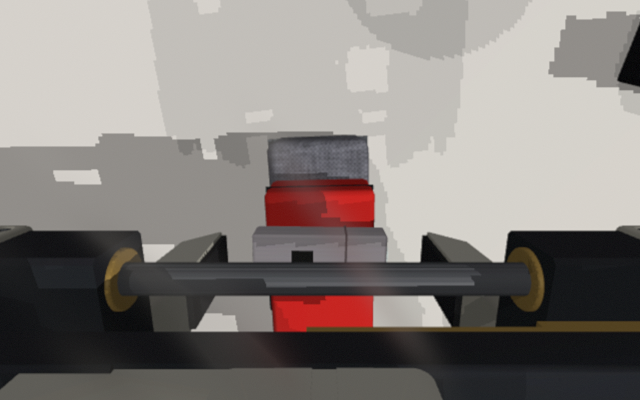

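```bash
python3 - <<'E'
from tool import *
o=status.get_obs();c=cam('wrist',o)
for p in [(253,228),(386,228),(303,258)]: print(totool(o,onz(c,p,82)).round(1))
print(o['tool_pos'])
E
```

```text
[ 14.9 -31.  172.2]
[ 14.9  28.9 172.2]
[  0.4  -8.7 172.2]
[480.89311946  39.08528372 254.17487051]
```

It's aligned: the switch sits at tool x ≈ 0. Going down 6 mm and gripping.

{"method": "play_rows", "body": {
  "commands": [
    {"offset":[0,-0.0005,0.0055],"twist":0},
    {"offset":[0,0,0],"twist":0},
    {"offset":[0,0,0],"twist":0},
    {"offset":[0,0,0],"twist":0},
    {"offset":[0,0,0],"twist":0}
  ],
  "jaw": 60
}}

```text
time: 16.4
tool_pos: [480.8, 38.6, 248.4]
tcp_rot: [3.141, 0.0, 3.028]
contact_force: [0.1, 0.1, -0.5]
grip_width: 70.1
```

{"method": "play_rows", "body": {
  "commands": [
    {"offset":[0,0,0],"twist":0},
    {"offset":[0,0,0],"twist":0},
    {"offset":[0,0,0],"twist":0},
    {"offset":[0,0,0],"twist":0},
    {"offset":[0,0,0],"twist":0}
  ],
  "jaw": 255
}}

```text
time: 16.9
tool_pos: [480.8, 38.6, 248.5]
tcp_rot: [3.142, 0.0, 3.028]
contact_force: [0.0, -0.4, 0.4]
grip_width: 62.0
```

Gripped at 62.0 mm, the torch's full length. I'll plan the carry to the dock, including about a 94.5° turn.

```bash
cat > plan.py <<'E'
import numpy as np
def plan(p0,yaw0,wps):
    # wps: list of (x,y,z,twist_deg) successive world targets; prints rows (mm/deg)
    p=np.array(p0,float);y=yaw0
    for i,(X,Y,Z,t) in enumerate(wps):
        d=np.array([X,Y,Z])-p
        tx=np.array([np.cos(y),np.sin(y),0]);ty=np.array([np.sin(y),-np.cos(y),0])
        print(i,np.round([d@tx,d@ty,-d[2]],1),t); p=p+d; y-=np.radians(t)
E
python3 - <<'E'
from plan import *
plan((480.8,38.6,248.5),3.028,[(480.8,38.6,270,0),(480,40,315,0),(475,50,350,8.5)]+[(475-73*k/7,50+174*k/7,350,8.6) for k in range(1,8)]+[(402,224,350,8.6),(402,224,350,8.6),(402,224,350,8.6)])
E
```

```text
0 [  0.    0.  -21.5] 0
1 [  1.    1.3 -45. ] 0
2 [  6.1   9.4 -35. ] 8.5
3 [16.5 21.3 -0. ] 8.6
4 [19.5 18.6 -0. ] 8.6
5 [22.1 15.5 -0. ] 8.6
6 [24.1 12.  -0. ] 8.6
7 [25.7  8.3 -0. ] 8.6
8 [26.6  4.3 -0. ] 8.6
9 [27.   0.3 -0. ] 8.6
10 [ 0.  0. -0.] 8.6
11 [ 0.  0. -0.] 8.6
12 [ 0.  0. -0.] 8.6
```

{"method": "play_rows", "body": {
  "commands": [
    {"offset":[0,0,-0.0215],"twist":0},
    {"offset":[0.001,0.0013,-0.045],"twist":0},
    {"offset":[0.006,0.0094,-0.035],"twist":8.5},
    {"offset":[0.0165,0.0213,0],"twist":8.5},
    {"offset":[0.0195,0.0186,0],"twist":8.5}
  ]
}}

```text
time: 17.4
tool_pos: [453.9, 100.1, 351.1]
tcp_rot: [3.14, 0.002, 2.576]
contact_force: [0.0, 0.7, -1.0]
grip_width: 61.5
```

{"method": "play_rows", "body": {
  "commands": [
    {"offset":[0.0221,0.0155,0],"twist":8.5},
    {"offset":[0.0241,0.012,0],"twist":8.5},
    {"offset":[0.0257,0.0083,0],"twist":8.5},
    {"offset":[0.0266,0.0043,0],"twist":8.5},
    {"offset":[0.027,0.0003,0],"twist":8.5}
  ]
}}

```text
time: 17.9
tool_pos: [400.4, 224.6, 349.8]
tcp_rot: [-3.141, -0.0, 1.835]
contact_force: [0.9, -0.2, -1.1]
grip_width: 61.6
```

{"method": "play_rows", "body": {
  "commands": [
    {"offset":[0,0,0],"twist":8.5},
    {"offset":[0,0,0],"twist":8.5},
    {"offset":[0,0,0],"twist":1},
    {"offset":[0,0,0],"twist":0},
    {"offset":[0,0,0],"twist":0}
  ]
}}

```text
time: 18.4
tool_pos: [401.1, 223.5, 349.9]
tcp_rot: [-3.141, -0.0, 1.53]
contact_force: [-0.2, 0.1, -1.0]
grip_width: 61.7
```

```bash
python3 - <<'E'
from h import *
o,im=snap('wrist','w10.png')
import pickle;pickle.dump((o,im),open('w10.pkl','wb'))
print(o['time'],o['tool_pos'],o['tcp_rot'],o['grip_width'])
E
```

```text
18.4 [401.12150568 223.50635034 349.85077226] [-3.14142177e+00 -1.21271822e-05  1.52958643e+00] 61.67734481107666
```

View pics/w10.png

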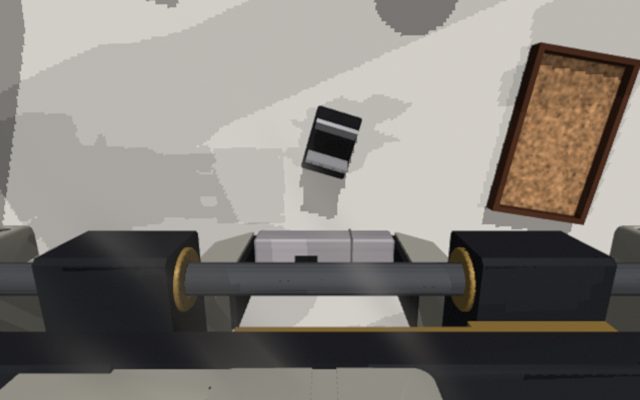

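The dock is at about (332,143), turned about 14° from the torch. The short tray is in the upper right. I'll zoom in on the dock.

```bash
python3 - <<'E'
import cv2
a=cv2.imread('pics/w10.png')[95:190,285:380];cv2.imwrite('pics/w10z.png',cv2.resize(a,None,fx=6,fy=6,interpolation=cv2.INTER_CUBIC))
E
```

```text
(no output)
```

View pics/w10z.png

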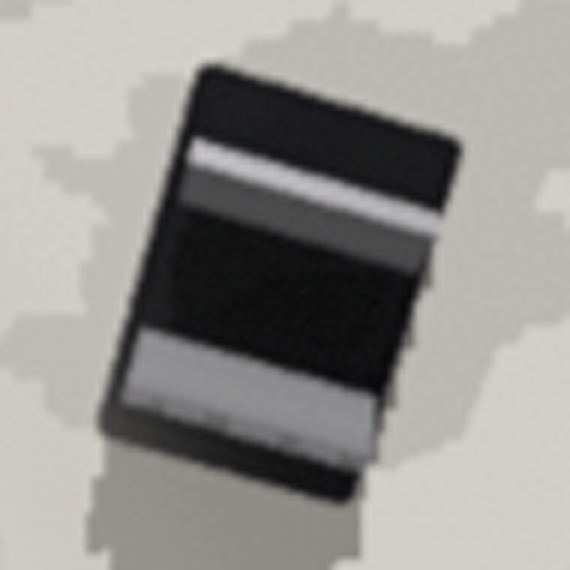

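```bash
python3 - <<'E'
from tool import *
import pickle
o,im=pickle.load(open('w10.pkl','rb'));c=cam('wrist',o)
z=lambda p:(285+p[0]/6-.4,95+p[1]/6-.4)
Q=np.array([onz(c,z(p),18) for p in [(203,65),(462,142),(350,500),(103,425)]])
x=(Q[1]+Q[2]-Q[0]-Q[3])/2;y=(Q[0]+Q[1]-Q[2]-Q[3])/2
print(Q.mean(0),np.linalg.norm(x),np.degrees(np.arctan2(x[1],x[0])),np.linalg.norm(y),np.degrees(np.arctan2(y[1],y[0])))
# jaw rims: funnel top edges at z 47
for h in (47,34):
  J=np.array([onz(c,z(p),h) for p in [(192,140),(442,215),(140,328),(378,395)]]);print(h,J.round(1).tolist(),J.mean(0)[:2])
# short tray
T=np.array([onz(c,p,14) for p in [(538,44),(643,64),(587,222),(489,209)]]);print('tray',T.round(1).tolist())
# torch: switch and edges held
print('torch',[totool(o,onz(c,p,350-180.5+14)).round(1) for p in [(305,259),(255,240),(393,240)]])
s=cam('scene');d=cam('side')
print(proj(s,(Q.mean(0)[0],Q.mean(0)[1],18)),proj(d,(Q.mean(0)[0],Q.mean(0)[1],18)))
E
python3 -c "
import cv2
a=cv2.imread('pics/s0.png')[110:150,360:420];b=cv2.imread('pics/d0.png')[185:225,190:250]
cv2.imwrite('pics/dk.png',cv2.resize(cv2.hconcat([a,b]),None,fx=6,fy=6,interpolation=cv2.INTER_CUBIC))"
```

```text
[408.89434061 263.15938945  18.        ] 38.22259018516876 -18.918595886571875 53.587690929258954 71.2953741407212
47 [[397.9, 284.9, 47.0], [430.0, 274.1, 47.0], [389.9, 261.1, 47.0], [421.1, 250.9, 47.0]] [409.71261861 267.76135192]
34 [[397.6, 284.7, 34.0], [431.2, 273.3, 34.0], [389.3, 259.7, 34.0], [421.8, 249.1, 34.0]] [409.98061382 266.71471963]
tray [[582.1, 336.0, 14.0], [671.2, 316.8, 14.0], [644.0, 179.7, 14.0], [552.1, 196.1, 14.0]]
torch [array([  3.2,  -8.4, 166.4]), array([ 12.1, -30.1, 166.4]), array([ 12.1,  30.2, 166.3])]
[387.54582711 129.4851056 ] [218.08933253 205.93780834]
```

View pics/dk.png

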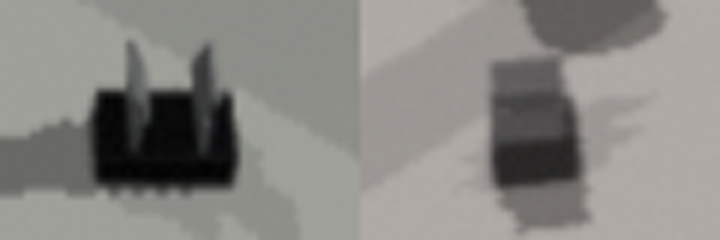

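Dock centre is (409, 263), with its x axis at −18.9°. I'll twist 16.6° and move over it, staying above the funnel.

{"method": "play_rows", "body": {
  "commands": [
    {"offset":[0,0,0],"twist":8.3},
    {"offset":[0,0,0],"twist":8.3},
    {"offset":[0.02,-0.0025,0.03],"twist":0},
    {"offset":[0.019,-0.0028,0.03],"twist":0},
    {"offset":[0,0,0.03],"twist":0}
  ]
}}

```text
time: 18.95
tool_pos: [409.4, 263.6, 259.2]
tcp_rot: [3.14, -0.002, 1.24]
contact_force: [0.6, 0.7, -0.8]
grip_width: 61.5
```

{"method": "play_rows", "body": {
  "commands": [
    {"offset":[0,0,0.02],"twist":0},
    {"offset":[0,0,0],"twist":0},
    {"offset":[0,0,0],"twist":0},
    {"offset":[0,0,0],"twist":0},
    {"offset":[0,0,0],"twist":0}
  ]
}}

```text
time: 19.45
tool_pos: [409.3, 262.3, 241.2]
tcp_rot: [3.14, -0.002, 1.237]
contact_force: [0.1, 0.2, -0.4]
grip_width: 61.7
```

```bash
python3 - <<'E'
from h import *
o,im=snap('wrist','w11.png')
import pickle;pickle.dump((o,im),open('w11.pkl','wb'))
print(o['time'],o['tool_pos'],o['tcp_rot'],o['grip_width'])
_,a=snap('scene','s11.png');_,b=snap('side','d11.png')
s=cam('scene');d=cam('side')
z=cv2.resize(np.hstack([a[85:145,340:440],b[165:225,170:270]]),None,fx=4,fy=4,interpolation=cv2.INTER_CUBIC)
cv2.imwrite('pics/z11.png',z[...,::-1])
E
```

```text
19.45 [409.26901988 262.32573417 241.21202154] [ 3.13971770e+00 -1.85854865e-03  1.23738610e+00] 61.68351135816053
```

View pics/w11.png

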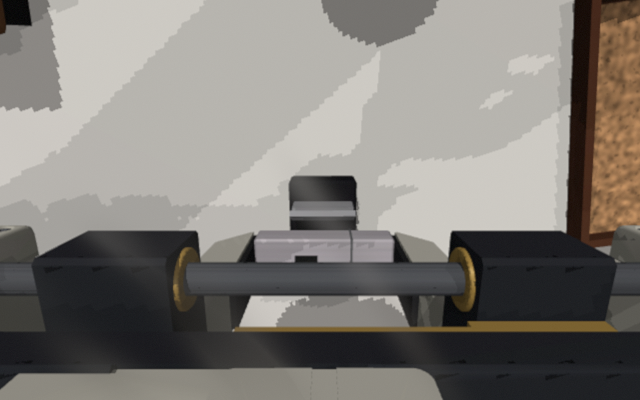

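View pics/z11.png

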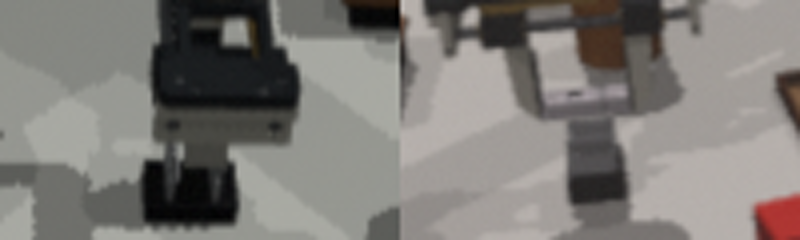

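In the wrist view the dock is centred at column 323 and the torch at 323.5, so they are aligned lengthwise. Now the crosswise check.

```bash
python3 - <<'E'
from tool import *
import pickle
o,im=pickle.load(open('w11.pkl','rb'));c=cam('wrist',o)
cv2.imwrite('pics/w11z.png',cv2.resize(im[165:300,240:410],None,fx=4,fy=4,interpolation=cv2.INTER_CUBIC)[...,::-1])
for p,z in [((290,178),18),((356,178),18),((323,202),47),((323,213),47)]: print(z,totool(o,onz(c,p,z)).round(1))
print(totool(o,(409,263.2,18)))
h=o['tool_pos'][2]-180.5
for r in (231,238,259): print(r,totool(o,onz(c,(323,r),h)).round(1),totool(o,onz(c,(323,r),h+14)).round(1))
E
```

```text
18 [ 28.9 -20.  223.2]
18 [ 28.9  18.3 223.3]
47 [ 22.   -0.7 194.3]
47 [ 16.2  -0.7 194.2]
[  0.32322871  -0.95883626 223.21160236]
231 [ 11.3  -0.7 180.5] [ 16.1  -0.7 166.5]
238 [  7.8  -0.7 180.5] [ 12.9  -0.7 166.5]
259 [ -3.1  -0.7 180.5] [  3.   -0.7 166.5]
```

View pics/w11z.png

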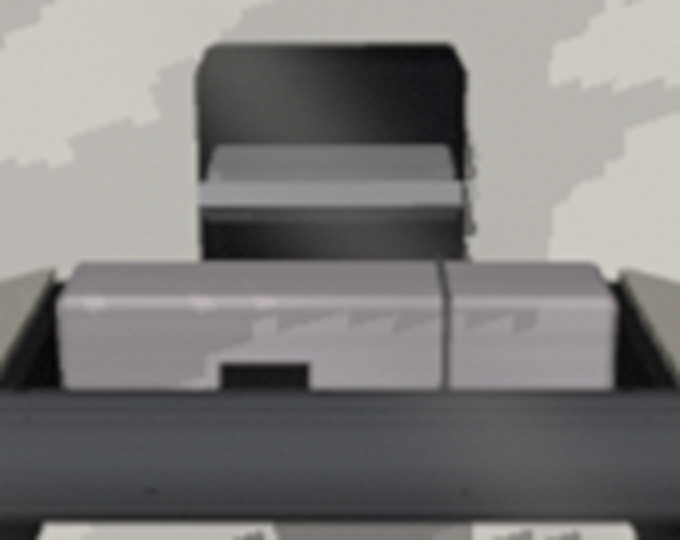

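The torch centre is at tool x ≈ +0.7 and the dock's at about +0.9, so they line up within 1 mm on both axes. Lowering into the funnel.

{"method": "play_rows", "body": {
  "commands": [
    {"offset":[0,0,0.01],"twist":0},
    {"offset":[0,0,0.007],"twist":0},
    {"offset":[0,0,0],"twist":0},
    {"offset":[0,0,0],"twist":0}
  ]
}}

```text
time: 20.0
tool_pos: [408.8, 262.2, 222.4]
tcp_rot: [-3.141, 0.001, 1.237]
contact_force: [-0.1, -0.8, -0.4]
grip_width: 61.4
```

{"method": "play_rows", "body": {
  "commands": [
    {"offset":[0,0,0.003],"twist":0},
    {"offset":[0,0,0.003],"twist":0},
    {"offset":[0,0,0],"twist":0},
    {"offset":[0,0,0],"twist":0}
  ]
}}

```text
time: 20.4
tool_pos: [408.8, 262.1, 216.8]
tcp_rot: [-3.141, 0.0, 1.237]
contact_force: [-0.5, -1.4, -0.2]
grip_width: 61.5
```

{"method": "play_rows", "body": {
  "commands": [
    {"offset":[0,0,0.003],"twist":0},
    {"offset":[0,0,0.002],"twist":0},
    {"offset":[0,0,0],"twist":0}
  ]
}}

```text
time: 20.7
tool_pos: [408.9, 262.2, 211.7]
tcp_rot: [-3.142, 0.0, 1.237]
contact_force: [0.6, -1.1, -0.2]
grip_width: 61.6
```

{"method": "play_rows", "body": {
  "commands": [
    {"offset":[0,0,0.002],"twist":0},
    {"offset":[0,0,0.002],"twist":0},
    {"offset":[0,0,0],"twist":0}
  ]
}}

```text
time: 21.0
tool_pos: [408.8, 262.2, 207.6]
tcp_rot: [-3.141, 0.0, 1.237]
contact_force: [0.3, -0.9, -1.7]
grip_width: 61.8
```

There's no force yet, which I didn't expect at this depth. I'll look.

```bash
python3 - <<'E'
from h import *
o,im=snap('wrist','w12.png')
_,a=snap('scene','s12.png');_,b=snap('side','d12.png')
z=np.hstack([cv2.resize(im[165:300,240:410],None,fx=2.5,fy=2.5,interpolation=cv2.INTER_CUBIC)[:300,:400],cv2.resize(b[165:225,180:260],None,fx=5,fy=5,interpolation=cv2.INTER_CUBIC)])
z2=cv2.resize(a[85:145,340:440],None,fx=5,fy=5,interpolation=cv2.INTER_CUBIC)
z2=np.hstack([z2,np.zeros((z2.shape[0],z.shape[1]-z2.shape[1],3),np.uint8)])
cv2.imwrite('pics/z12.png',np.vstack([z,z2])[:600,:,::-1])
E
```

```text
(no output)
```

View pics/z12.png

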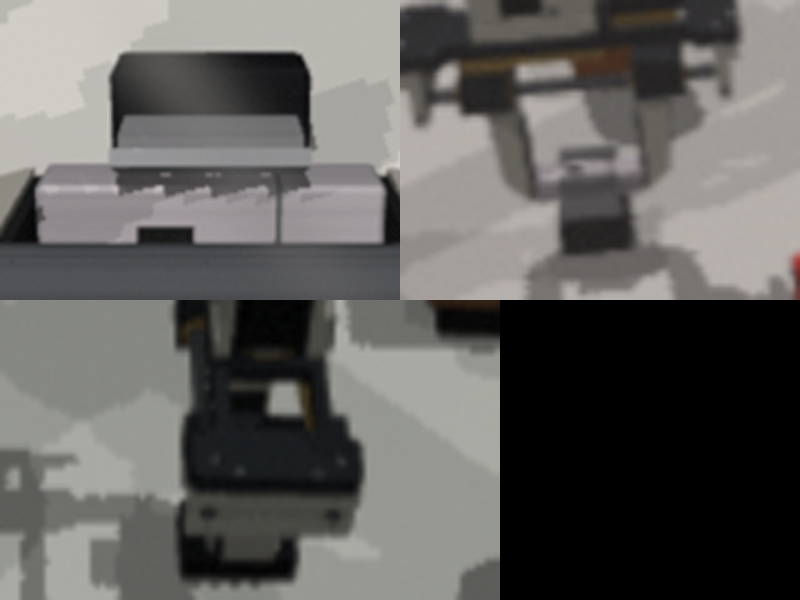

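The torch is inside the funnel between the jaws. Continuing down in small steps.

{"method": "play_rows", "body": {
  "commands": [
    {"offset":[0,0,0.002],"twist":0},
    {"offset":[0,0,0.001],"twist":0},
    {"offset":[0,0,0],"twist":0}
  ]
}}

```text
time: 21.45
tool_pos: [408.8, 262.3, 204.8]
tcp_rot: [-3.142, -0.0, 1.237]
contact_force: [0.2, -1.9, -0.6]
grip_width: 61.9
```

{"method": "play_rows", "body": {
  "commands": [
    {"offset":[0,0,0.002],"twist":0},
    {"offset":[0,0,0],"twist":0}
  ]
}}

```text
time: 21.65
tool_pos: [408.8, 262.3, 202.8]
tcp_rot: [-3.142, -0.0, 1.237]
contact_force: [-0.1, -1.5, -0.3]
grip_width: 61.7
```

{"method": "play_rows", "body": {
  "commands": [
    {"offset":[0,0,0.002],"twist":0},
    {"offset":[0,0,0],"twist":0}
  ]
}}

```text
time: 21.85
tool_pos: [408.9, 262.2, 200.7]
tcp_rot: [-3.142, -0.0, 1.237]
contact_force: [0.5, -0.8, -0.1]
grip_width: 61.4
```

{"method": "play_rows", "body": {
  "commands": [
    {"offset":[0,0,0.0015],"twist":0},
    {"offset":[0,0,0],"twist":0}
  ]
}}

```text
time: 22.05
tool_pos: [408.7, 262.2, 199.1]
tcp_rot: [-3.141, 0.0, 1.237]
contact_force: [-0.7, -0.7, -1.1]
grip_width: 61.3
```

{"method": "play_rows", "body": {
  "commands": [
    {"offset":[0,0,0.001],"twist":0},
    {"offset":[0,0,0],"twist":0}
  ]
}}

```text
time: 22.25
tool_pos: [408.8, 262.3, 198.5]
tcp_rot: [-3.141, -0.0, 1.237]
contact_force: [-1.2, -1.1, 1.1]
grip_width: 61.9
```

```bash
python3 - <<'E'
from h import *
o,im=snap('wrist','w13.png')
import pickle;pickle.dump((o,im),open('w13.pkl','wb'))
cv2.imwrite('pics/w13z.png',cv2.resize(im[165:300,240:410],None,fx=4,fy=4,interpolation=cv2.INTER_CUBIC)[...,::-1])
print(o)
E
```

```text
{'time': 22.25, 'joint_positions': array([4.12469148e-01, 5.49404626e-01, 1.87226640e+00, 2.01481049e-04,
       7.20042085e-01, 7.45740794e-01]), 'dq': array([-0.00204078, -0.00093233,  0.0004073 ,  0.00030688, -0.00237482,
       -0.00052885]), 'tau': array([ 2.18365663e-01, -4.37883818e+01, -1.56660032e+01,  2.19373866e-01,
       -4.19504782e-01,  1.50904170e-02]), 'tool_pos': array([408.77031078, 262.27984908, 198.46064755]), 'tcp_rot': array([-3.14141402e+00, -1.58445666e-05,  1.23737320e+00]), 'contact_force': array([-1.22791312, -1.09268987,  1.09498843]), 'moment': array([-0.34220688,  0.26832134, -0.07160886]), 'grip_width': 61.90990824446579}
```

View pics/w13z.png

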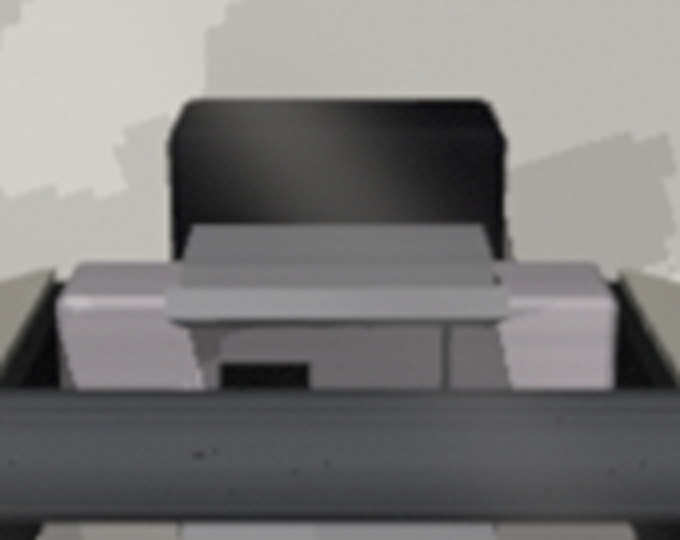

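{"method": "play_rows", "body": {
  "commands": [
    {"offset":[0,0,0.0008],"twist":0},
    {"offset":[0,0,0],"twist":0}
  ]
}}

```text
time: 22.5
tool_pos: [408.7, 262.3, 198.4]
tcp_rot: [3.141, -0.0, 1.237]
contact_force: [-3.9, -2.9, 11.0]
grip_width: 62.1
```

{"method": "play_rows", "body": {
  "commands": [
    {"offset":[0,0,0.0008],"twist":0},
    {"offset":[0,0,0],"twist":0}
  ]
}}

```text
time: 22.7
tool_pos: [408.7, 262.3, 198.4]
tcp_rot: [3.141, -0.0, 1.238]
contact_force: [-4.9, -3.9, 20.0]
grip_width: 61.8
```

{"method": "play_rows", "body": {
  "commands": [
    {"offset":[0,0,0.0008],"twist":0},
    {"offset":[0,0,0],"twist":0}
  ]
}}

```text
time: 22.9
tool_pos: [408.6, 262.3, 198.4]
tcp_rot: [3.141, -0.001, 1.238]
contact_force: [-8.3, -5.4, 27.5]
grip_width: 61.2
```

Hard stop at TCP 198.4, which is the predicted home height (198.5), and 27 N is far above the snap force. I'll relax, release, back off and look.

{"method": "play_rows", "body": {
  "commands": [
    {"offset":[0,0,-0.0022],"twist":0},
    {"offset":[0,0,0],"twist":0},
    {"offset":[0,0,0],"twist":0}
  ]
}}

```text
time: 23.2
tool_pos: [409.0, 262.3, 198.4]
tcp_rot: [3.141, -0.0, 1.237]
contact_force: [-1.8, -1.5, 7.3]
grip_width: 61.7
```

{"method": "play_rows", "body": {
  "commands": [
    {"offset":[0,0,0],"twist":0},
    {"offset":[0,0,0],"twist":0},
    {"offset":[0,0,0],"twist":0},
    {"offset":[0,0,0],"twist":0}
  ],
  "jaw": 0
}}

```text
time: 23.6
tool_pos: [408.9, 262.3, 198.0]
tcp_rot: [-3.141, -0.0, 1.237]
contact_force: [0.4, 0.1, 0.4]
grip_width: 88.8
```

{"method": "play_rows", "body": {
  "commands": [
    {"offset":[0,0,-0.02],"twist":0},
    {"offset":[0,0,-0.04],"twist":0},
    {"offset":[-0.01,0,-0.04],"twist":0},
    {"offset":[-0.02,0,-0.03],"twist":0},
    {"offset":[0,0,0],"twist":0}
  ]
}}

```text
time: 24.1
tool_pos: [399.3, 233.2, 331.8]
tcp_rot: [3.136, -0.004, 1.237]
contact_force: [-0.8, -0.0, -0.5]
grip_width: 91.9
```

{"method": "play_rows", "body": {
  "commands": [
    {"offset":[0,0,0],"twist":0},
    {"offset":[0,0,0],"twist":0}
  ]
}}

```text
time: 24.3
tool_pos: [398.9, 234.0, 327.1]
tcp_rot: [-3.14, 0.001, 1.237]
contact_force: [-0.1, -0.4, 0.6]
grip_width: 91.7
```

```bash
python3 - <<'E'
from h import *
o,im=snap('wrist','w14.png')
import pickle;pickle.dump((o,im),open('w14.pkl','wb'))
print(o['time'],o['tool_pos'],o['tcp_rot'])
c=cam('wrist',o);u,v=proj(c,(409,263,25)).astype(int);print(u,v)
_,b=snap('side','d14.png')
z=np.hstack([cv2.resize(im[v-60:v+60,u-60:u+60],(400,400),interpolation=cv2.INTER_CUBIC),cv2.resize(b[175:235,185:245],(400,400),interpolation=cv2.INTER_CUBIC)])
cv2.imwrite('pics/z14.png',z[...,::-1])
E
```

```text
24.3 [398.87718414 234.03197507 327.10973504] [-3.14008275e+00  9.79147168e-04  1.23729653e+00]
324 157
```

View pics/z14.png

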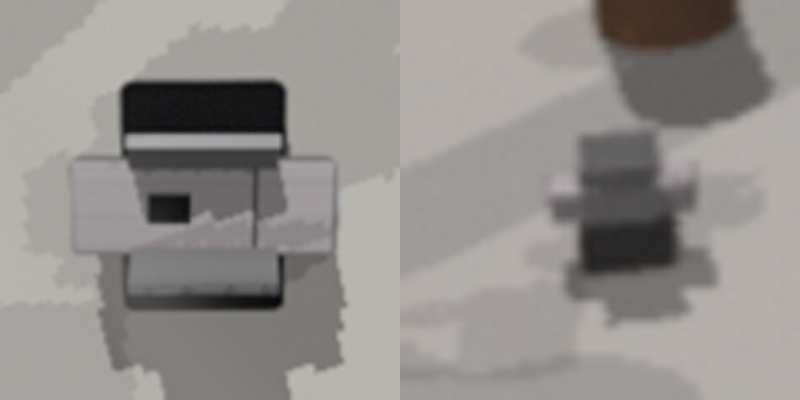

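```bash
python3 - <<'E'
from tool import *
import pickle
o,im=pickle.load(open('w14.pkl','rb'));c=cam('wrist',o)
k=120/400;u,v=324-60,157-60
P=lambda p:(u+p[0]*k-.4,v+p[1]*k-.4)
for z in (25,32,40,46):
    a,b=onz(c,P((70,205)),z),onz(c,P((336,205)),z); e,f=onz(c,P((203,157)),z),onz(c,P((203,253)),z)
    print(z,np.linalg.norm(a-b),np.linalg.norm(e-f),((a+b)/2).round(1),((e+f)/2).round(1))
# side: torch ends top
d=cam('side')
pa=(185+555/400*60,175+180/400*60); pb=(185+692/400*60-60,175+165/400*60)
pa=(185+(555-400)*.15,175+180*.15); pb=(185+(692-400)*.15,175+168*.15)
ea=np.array([np.cos(np.radians(-18.9)),np.sin(np.radians(-18.9))])*31
for z in (32,46): print(z,proj(d,(409-ea[0],263.2-ea[1],z)),proj(d,(409+ea[0],263.2+ea[1],z)),pa,pb)
E
```

```text
25 63.347247268115176 22.89747605014377 [408.3 262.3  25. ] [408.3 262.2  25. ]
32 61.77587681079994 22.32948897945079 [408.6 263.2  32. ] [408.6 263.1  32. ]
40 59.98002485958254 21.68036089865889 [409.  264.2  40. ] [409.  264.1  40. ]
46 58.63313589616948 21.193514838064917 [409.3 264.9  46. ] [409.2 264.8  46. ]
32 [206.65817674 202.85817281] [228.29353941 200.61807591] (208.25, 202.0) (228.8, 200.2)
46 [205.98959553 198.61695098] [227.73990632 196.39622068] (208.25, 202.0) (228.8, 200.2)
```

The torch reads 61.8 × 22.3 mm at z=32, so it is fully home and centred at (408.6, 263.1). Now the red case.

```bash
python3 - <<'E'
from plan import *
plan((398.9,234,327),1.2373,[(398.9+76*k/9,234-196*k/9,327+5*k/9,8.4) for k in range(1,10)])
E
```

```text
0 [-17.8  15.1  -0.6] 8.4
1 [-15.4  17.5  -0.6] 8.4
2 [-12.7  19.6  -0.6] 8.4
3 [-9.7 21.3 -0.6] 8.4
4 [-6.5 22.4 -0.6] 8.4
5 [-3.1 23.1 -0.6] 8.4
6 [ 0.3 23.4 -0.6] 8.4
7 [ 3.7 23.1 -0.6] 8.4
8 [ 7.  22.3 -0.6] 8.4
```

{"method": "play_rows", "body": {
  "commands": [
    {"offset":[-0.0178,0.0151,0],"twist":8.4},
    {"offset":[-0.0154,0.0175,0],"twist":8.4},
    {"offset":[-0.0127,0.0196,0],"twist":8.4},
    {"offset":[-0.0097,0.0213,0],"twist":8.4},
    {"offset":[-0.0065,0.0224,0],"twist":8.4}
  ]
}}

```text
time: 24.9
tool_pos: [441.5, 124.4, 327.1]
tcp_rot: [-3.141, 0.002, 0.499]
contact_force: [-0.1, -0.0, -0.2]
grip_width: 91.9
```

{"method": "play_rows", "body": {
  "commands": [
    {"offset":[-0.0031,0.0231,0],"twist":8.4},
    {"offset":[0.0003,0.0234,0],"twist":8.4},
    {"offset":[0.0037,0.0231,0],"twist":8.4},
    {"offset":[0.007,0.0223,0],"twist":8.4},
    {"offset":[0,0,0],"twist":0}
  ]
}}

```text
time: 25.4
tool_pos: [476.0, 36.2, 327.1]
tcp_rot: [3.141, 0.001, -0.087]
contact_force: [-0.0, -0.3, 0.3]
grip_width: 91.9
```

{"method": "play_rows", "body": {
  "commands": [
    {"offset":[0,0,0],"twist":0},
    {"offset":[0,0,0],"twist":0}
  ]
}}

```text
time: 25.6
tool_pos: [474.7, 38.7, 327.6]
tcp_rot: [-3.141, 0.002, -0.079]
contact_force: [-0.4, -0.4, 0.0]
grip_width: 91.9
```

```bash
python3 - <<'E'
from h import *
o,im=snap('wrist','w15.png')
import pickle;pickle.dump((o,im),open('w15.pkl','wb'))
print(o['time'],o['tool_pos'],o['tcp_rot'])
E
```

```text
25.6 [474.67831809  38.68376531 327.60132357] [-3.14119325e+00  1.52883255e-03 -7.93924168e-02]
```

View pics/w15.png

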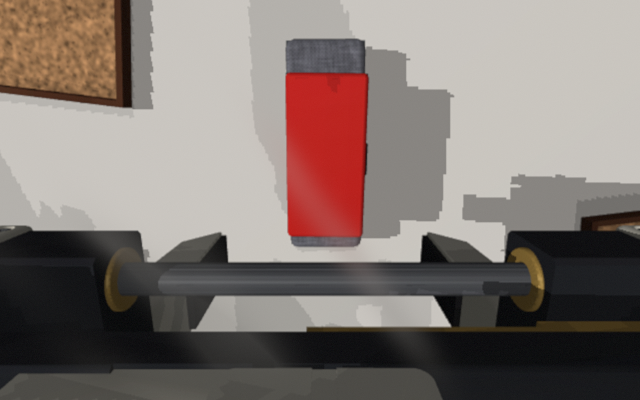

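The red top spans about (287–368, 74–238). The latch is at (366,158), mid-length.

```bash
python3 - <<'E'
from tool import *
import pickle
o,im=pickle.load(open('w15.pkl','rb'));c=cam('wrist',o)
a=im.astype(int);m=((a[...,0]>a[...,1]+60)&(a[...,0]>a[...,2]+60));m[:60]=0;m[250:]=0;m[:,:270]=0;m[:,:0]=0;m[:,385:]=0
r=[]
for y in range(85,230,10):
    x=np.nonzero(m[y])[0]; r.append((y,x.min(),x.max()))
print(r)
y=np.nonzero(m[:,325])[0];print(y.min(),y.max())
Q=np.array([totool(o,onz(c,p,68)) for p in [(286.5,73),(368,74),(364,239),(288,238)]])
print(Q.round(1),Q.mean(0),np.degrees(np.arctan2((Q[0]+Q[1]-Q[2]-Q[3])[1],(Q[0]+Q[1]-Q[2]-Q[3])[0])))
Q=np.array([totool(o,onz(c,p,36)) for p in [(286,40),(364,40)]]);print('grey far',Q.round(1))
E
```

```text
[(85, np.int64(286), np.int64(367)), (95, np.int64(286), np.int64(367)), (105, np.int64(286), np.int64(366)), (115, np.int64(286), np.int64(366)), (125, np.int64(286), np.int64(365)), (135, np.int64(286), np.int64(365)), (145, np.int64(287), np.int64(365)), (155, np.int64(287), np.int64(365)), (165, np.int64(287), np.int64(364)), (175, np.int64(287), np.int64(363)), (185, np.int64(287), np.int64(363)), (195, np.int64(287), np.int64(363)), (205, np.int64(288), np.int64(362)), (215, np.int64(288), np.int64(362)), (225, np.int64(288), np.int64(361))]
73 236
[[ 88.9 -24.7 259.5]
 [ 88.3  27.2 259.5]
 [-23.3  27.7 259.6]
 [-22.5 -26.6 259.6]] [ 32.86120322   0.90771348 259.55104581] 0.3285486364566303
grey far [[113.9 -27.7 291.4]
 [113.9  27.4 291.4]]
```

{"method": "play_rows", "body": {
  "commands": [
    {"offset":[0.016,0.001,0.03],"twist":0},
    {"offset":[0.017,0,0.035],"twist":0},
    {"offset":[0,0,0.026],"twist":0},
    {"offset":[0,0,0.01],"twist":0},
    {"offset":[0,0,0],"twist":0}
  ]
}}

```text
time: 26.15
tool_pos: [507.1, 34.9, 226.1]
tcp_rot: [-3.141, 0.003, -0.081]
contact_force: [-0.8, -0.3, 1.0]
grip_width: 91.8
```

{"method": "play_rows", "body": {
  "commands": [
    {"offset":[0,0,0],"twist":0},
    {"offset":[0,0,0],"twist":0},
    {"offset":[0,0,0],"twist":0}
  ]
}}

```text
time: 26.45
tool_pos: [508.0, 34.3, 228.5]
tcp_rot: [-3.142, -0.002, -0.082]
contact_force: [0.1, 0.4, 0.4]
grip_width: 91.9
```

{"method": "play_rows", "body": {
  "commands": [
    {"offset":[0,0,0.0085],"twist":0},
    {"offset":[0,0,0],"twist":0},
    {"offset":[0,0,0],"twist":0},
    {"offset":[0,0,0],"twist":0}
  ],
  "jaw": 60
}}

```text
time: 26.85
tool_pos: [507.8, 34.2, 218.7]
tcp_rot: [-3.141, 0.0, -0.082]
contact_force: [-0.1, 0.3, 0.0]
grip_width: 70.5
```

{"method": "play_rows", "body": {
  "commands": [
    {"offset":[0,0,0],"twist":0},
    {"offset":[0,0,0],"twist":0},
    {"offset":[0,0,0],"twist":0},
    {"offset":[0,0,0],"twist":0},
    {"offset":[0,0,0],"twist":0}
  ],
  "jaw": 255
}}

```text
time: 27.35
tool_pos: [507.8, 34.2, 218.8]
tcp_rot: [-3.141, -0.0, -0.082]
contact_force: [-0.3, 0.1, 0.8]
grip_width: 53.8
```

{"method": "play_rows", "body": {
  "commands": [
    {"offset":[0,0,0],"twist":0},
    {"offset":[0,0,0],"twist":0},
    {"offset":[0,0,-0.004],"twist":0},
    {"offset":[0,0,-0.006],"twist":0},
    {"offset":[0,0,0],"twist":0}
  ]
}}

```text
time: 27.85
tool_pos: [508.0, 34.2, 229.4]
tcp_rot: [-3.142, -0.001, -0.082]
contact_force: [-0.1, -0.6, -2.4]
grip_width: 53.8
```

The case is held and lifts (−2.4 N, about its weight). The held case will hide the tray, so I'll measure the tray from earlier pictures.

```bash
python3 - <<'E'
import cv2,numpy as np
a=cv2.imread('pics/w10.png')[35:230,480:640];b=cv2.imread('pics/w1.png')[165:250,365:495]
cv2.imwrite('pics/tr.png',np.hstack([cv2.resize(a,None,fx=3,fy=3,interpolation=cv2.INTER_CUBIC)]))
cv2.imwrite('pics/tr2.png',cv2.resize(b,None,fx=5,fy=5,interpolation=cv2.INTER_CUBIC))
E
```

```text
(no output)
```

View pics/tr.png

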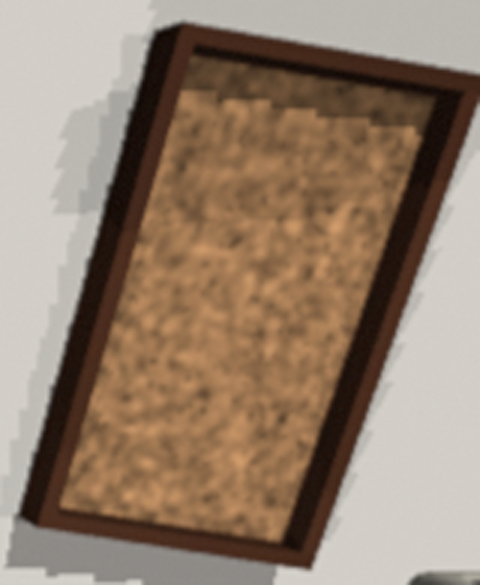

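View pics/tr2.png

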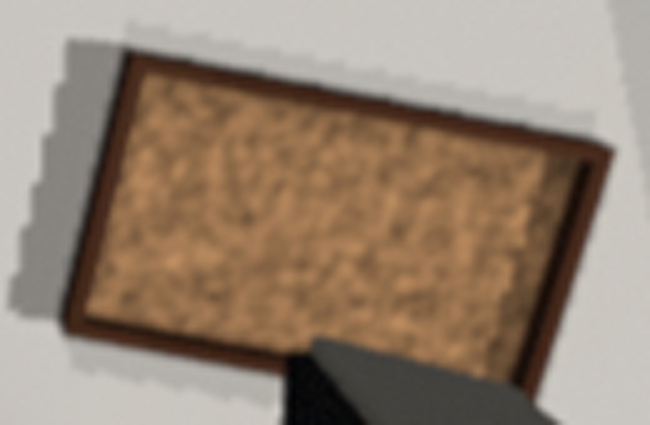

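```bash
python3 - <<'E'
from tool import *
import pickle
o,im=pickle.load(open('w10.pkl','rb'));c=cam('wrist',o)
z=lambda p:(480+p[0]/3-.3,35+p[1]/3-.3)
Q=np.array([onz(c,z(p),14) for p in [(185,23),(480,77),(308,568),(43,524)]])
def rep(Q):
    x=(Q[0]+Q[1]-Q[2]-Q[3])/2;y=(Q[1]+Q[2]-Q[0]-Q[3])/2
    print(Q.round(1).tolist(),Q.mean(0).round(1),np.hypot(*x[:2]),np.degrees(np.arctan2(x[1],x[0])),np.hypot(*y[:2]),np.degrees(np.arctan2(y[1],y[0])))
rep(Q)
o,im=pickle.load(open('w1.pkl','rb'));c1=cam('wrist',o)
z1=lambda p:(365+p[0]/5-.4,165+p[1]/5-.4)
A=[onz(c1,z1(p),14) for p in [(128,52),(612,150),(68,330)]]
A=np.array([A[1],A[1]+A[2]-A[0],A[2],A[0]]); rep(A)
# inside from w10 floor z=5? and scene/side rim corners
s0=cv2.imread('pics/s0.png')[170:225,375:465];d0=cv2.imread('pics/d0.png')[172:215,255:310]
cv2.imwrite('pics/tr3.png',cv2.resize(s0,None,fx=7,fy=7,interpolation=cv2.INTER_CUBIC));cv2.imwrite('pics/tr4.png',cv2.resize(d0,None,fx=10,fy=10,interpolation=cv2.INTER_CUBIC))
E
```

```text
[[583.6, 335.9, 14.0], [666.8, 318.6, 14.0], [639.0, 176.8, 14.0], [555.8, 194.4, 14.0]] [611.3 256.4  14. ] 144.39180335776845 78.89846816500086 85.01115346287327 -11.86096023396531
[[583.6, 334.7, 14.0], [668.4, 320.1, 14.0], [638.6, 176.9, 14.0], [553.8, 191.5, 14.0]] [611.1 255.8  14. ] 146.22905610121188 78.24086868705703 86.04107902978542 -9.771439748562049
```

View pics/tr3.png

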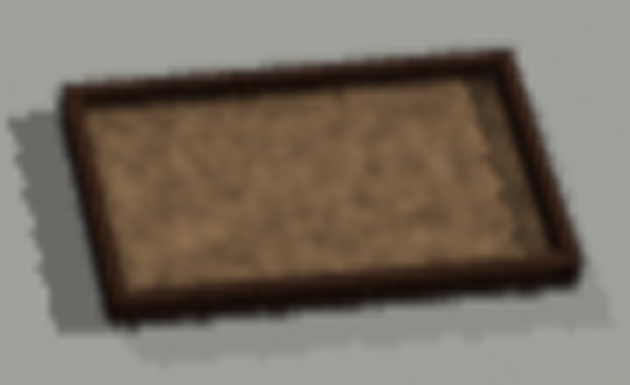

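View pics/tr4.png

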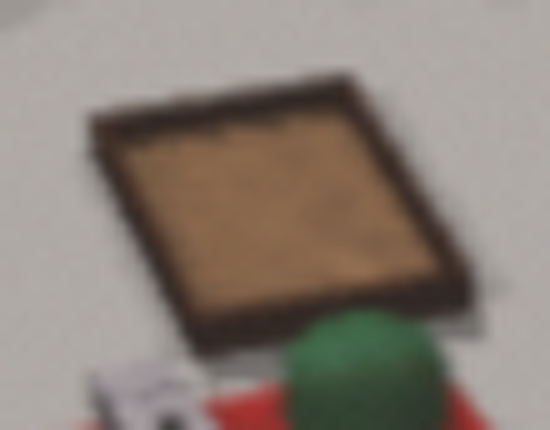

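```bash
python3 - <<'E'
from h import *
from plan import *
s=cam('scene');d=cam('side')
for p in [(400,290),(488,262),(435,333),(518,305),(418,335)]: print(p,onz(s,p,0).round())
print(tri(ray(s,(443,302)),ray(d,(387,140))),tri(ray(s,(536,273)),ray(d,(358,125))))
plan((508,34.2,229.4),-.082,[(508,34.2,255,0),(508,34.2,295,0)]+[(508+103.3*k/9,34.2+222.3*k/9,300,-8.33) for k in range(1,10)]+[(611.3,256.5,300,-8.33)])
E
```

```text
(400, 290) [811. 129.   0.]
(488, 262) [805. 321.   0.]
(435, 333) [911. 156.   0.]
(518, 305) [906. 329.   0.]
(418, 335) [905. 125.   0.]
(array([920.68384114, 136.49161023, 157.25877089]), np.float64(5.15186825816298)) (array([920.84694068, 299.47735672, 158.50111945]), np.float64(0.6144274603732227))
0 [  0.    0.  -25.6] 0
1 [  0.   0. -40.] 0
2 [  9.4 -25.6  -5. ] -8.33
3 [ 13.  -23.9  -0. ] -8.33
4 [ 16.3 -21.8  -0. ] -8.33
5 [ 19.3 -19.2  -0. ] -8.33
6 [ 21.9 -16.2  -0. ] -8.33
7 [ 24.  -12.8  -0. ] -8.33
8 [25.6 -9.2 -0. ] -8.33
9 [26.7 -5.4 -0. ] -8.33
10 [27.2 -1.5 -0. ] -8.33
11 [ 0.  0. -0.] -8.33
```

{"method": "play_rows", "body": {
  "commands": [
    {"offset":[0,0,-0.0256],"twist":0},
    {"offset":[0,0,-0.04],"twist":0},
    {"offset":[0.0094,-0.0256,-0.005],"twist":-8.33},
    {"offset":[0.013,-0.0239,0],"twist":-8.33},
    {"offset":[0.0163,-0.0218,0],"twist":-8.33}
  ]
}}

```text
time: 28.35
tool_pos: [542.4, 109.0, 299.9]
tcp_rot: [3.141, -0.001, 0.359]
contact_force: [-0.4, 0.3, -2.8]
grip_width: 53.6
```

{"method": "play_rows", "body": {
  "commands": [
    {"offset":[0.0193,-0.0192,0],"twist":-8.33},
    {"offset":[0.0219,-0.0162,0],"twist":-8.33},
    {"offset":[0.024,-0.0128,0],"twist":-8.33},
    {"offset":[0.0256,-0.0092,0],"twist":-8.33},
    {"offset":[0.0267,-0.0054,0],"twist":-8.33}
  ]
}}

```text
time: 28.85
tool_pos: [599.7, 232.7, 299.0]
tcp_rot: [-3.141, 0.0, 1.087]
contact_force: [1.1, -0.4, -1.9]
grip_width: 53.6
```

{"method": "play_rows", "body": {
  "commands": [
    {"offset":[0.0272,-0.0015,0],"twist":-8.33},
    {"offset":[0,0,0],"twist":-8.33},
    {"offset":[0,0,0],"twist":0},
    {"offset":[0,0,0],"twist":0},
    {"offset":[0,0,0],"twist":0}
  ]
}}

```text
time: 29.35
tool_pos: [610.9, 255.9, 299.3]
tcp_rot: [-3.141, 0.0, 1.368]
contact_force: [0.5, 0.4, -2.8]
grip_width: 53.7
```

```bash
python3 - <<'E'
from h import *
o,im=snap('wrist','w16.png')
print(o['time'],o['tool_pos'],o['tcp_rot'],o['contact_force'])
E
```

```text
29.35 [610.92351813 255.86128946 299.29932745] [-3.14130309e+00  2.20084387e-04  1.36821090e+00] [ 0.46843326  0.41147752 -2.77968516]
```

View pics/w16.png

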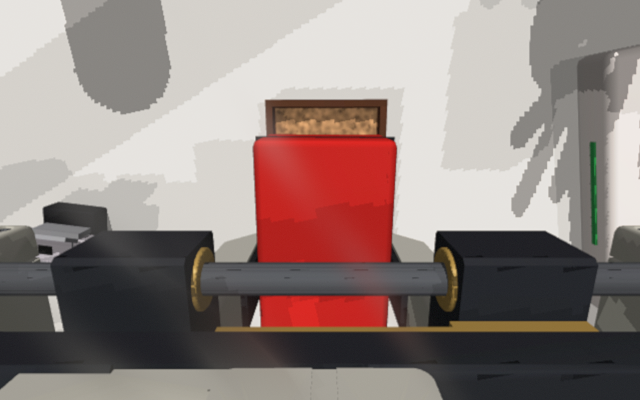

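The tray's far end, columns 265–387 (centre 326), lines up with the case centre at 325.5. Checking it lengthwise before lowering.

```bash
python3 - <<'E'
from tool import *
o=status.get_obs();c=cam('wrist',o)
print(totool(o,onz(c,(265,100),14)),totool(o,onz(c,(387,100),14)))
h=o['tool_pos'][2]-182.8
print(totool(o,onz(c,(255,141),h+32)),totool(o,onz(c,(396,141),h+32)),totool(o,(611.2,256.1,5)))
E
```

```text
[ 74.115211   -42.48844118 285.4087543 ] [ 74.10279869  45.0957694  285.39700209]
[ 56.18857773 -25.24215209 150.80035166] [ 56.18468859  26.0786893  150.79346515] [3.20365301e-01 2.19784292e-01 2.94407012e+02]
```

{"method": "play_rows", "body": {
  "commands": [
    {"offset":[0,0.0005,0.03],"twist":0},
    {"offset":[0,0,0.04],"twist":0},
    {"offset":[0,0,0.025],"twist":0},
    {"offset":[0,0,0.005],"twist":0},
    {"offset":[0,0,0],"twist":0}
  ]
}}

```text
time: 29.9
tool_pos: [611.6, 256.0, 199.1]
tcp_rot: [-3.141, 0.0, 1.37]
contact_force: [0.9, 0.5, -2.2]
grip_width: 53.9
```

{"method": "play_rows", "body": {
  "commands": [
    {"offset":[0,0,0],"twist":0},
    {"offset":[0,0,0],"twist":0},
    {"offset":[0,0,0],"twist":0}
  ]
}}

```text
time: 30.2
tool_pos: [611.9, 256.5, 201.0]
tcp_rot: [3.139, -0.001, 1.372]
contact_force: [0.7, 0.6, -2.4]
grip_width: 53.8
```

{"method": "play_rows", "body": {
  "commands": [
    {"offset":[0,0,0.005],"twist":0},
    {"offset":[0,0,0.004],"twist":0},
    {"offset":[0,0,0.002],"twist":0},
    {"offset":[0,0,0],"twist":0},
    {"offset":[0,0,0],"twist":0}
  ]
}}

```text
time: 30.7
tool_pos: [611.5, 256.4, 188.1]
tcp_rot: [-3.141, -0.0, 1.372]
contact_force: [-0.8, -0.5, -3.4]
grip_width: 53.6
```

{"method": "play_rows", "body": {
  "commands": [
    {"offset":[0,0,0.001],"twist":0},
    {"offset":[0,0,0],"twist":0},
    {"offset":[0,0,0],"twist":0}
  ]
}}

```text
time: 31.0
tool_pos: [611.6, 256.4, 187.8]
tcp_rot: [3.141, -0.0, 1.372]
contact_force: [-1.1, -0.7, 2.3]
grip_width: 54.0
```

Contact at the predicted height. The fingertips are below the tray rim, so I'll open only slightly (about 59 mm), lift, and then open fully.

{"method": "play_rows", "body": {
  "commands": [
    {"offset":[0,0,-0.0005],"twist":0},
    {"offset":[0,0,0],"twist":0},
    {"offset":[0,0,0],"twist":0}
  ],
  "jaw": 92
}}

```text
time: 31.3
tool_pos: [611.6, 256.4, 187.8]
tcp_rot: [3.141, -0.0, 1.372]
contact_force: [-0.5, 0.6, -0.2]
grip_width: 58.9
```

{"method": "play_rows", "body": {
  "commands": [
    {"offset":[0,0,-0.005],"twist":0},
    {"offset":[0,0,-0.01],"twist":0},
    {"offset":[0,0,-0.02],"twist":0},
    {"offset":[0,0,-0.02],"twist":0},
    {"offset":[0,0,-0.04],"twist":0}
  ]
}}

```text
time: 31.8
tool_pos: [610.8, 256.1, 281.9]
tcp_rot: [-3.137, 0.002, 1.372]
contact_force: [-0.3, -0.5, 0.7]
grip_width: 58.7
```

{"method": "play_rows", "body": {
  "commands": [
    {"offset":[-0.05,0,-0.02],"twist":0},
    {"offset":[-0.04,0,-0.02],"twist":0},
    {"offset":[0,0,0],"twist":0},
    {"offset":[0,0,0],"twist":0},
    {"offset":[0,0,0],"twist":0}
  ],
  "jaw": 0
}}

```text
time: 32.3
tool_pos: [594.3, 172.2, 321.4]
tcp_rot: [-3.141, -0.0, 1.372]
contact_force: [-1.2, 0.3, -0.1]
grip_width: 90.7
```

```bash
python3 - <<'E'
from h import *
o,im=snap('wrist','w17.png')
import pickle;pickle.dump((o,im),open('w17.pkl','wb'))
print(o['time'],o['tool_pos'],o['tcp_rot'],o['contact_force'])
E
```

```text
32.3 [594.34450638 172.18696104 321.36579758] [-3.14137977e+00 -4.21942465e-04  1.37202265e+00] [-1.15902153  0.31267685 -0.07189087]
```

View pics/w17.png

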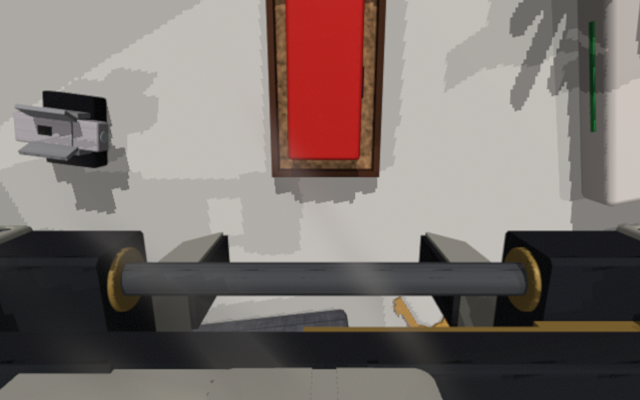

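The red case lies flat and square inside the short tray. I'll measure the long tray from the scene, side and w7 pictures.

```bash
python3 - <<'E'
import cv2
a=cv2.imread('pics/s11.png')[145:215,100:215];cv2.imwrite('pics/l1.png',cv2.resize(a,None,fx=6,fy=6,interpolation=cv2.INTER_CUBIC))
a=cv2.imread('pics/d11.png')[285:375,250:350];cv2.imwrite('pics/l2.png',cv2.resize(a,None,fx=6,fy=6,interpolation=cv2.INTER_CUBIC))
a=cv2.imread('pics/w7.png')[0:70,200:400];cv2.imwrite('pics/l3.png',cv2.resize(a,None,fx=4,fy=4,interpolation=cv2.INTER_CUBIC))
E
```

```text
(no output)
```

View pics/l1.png

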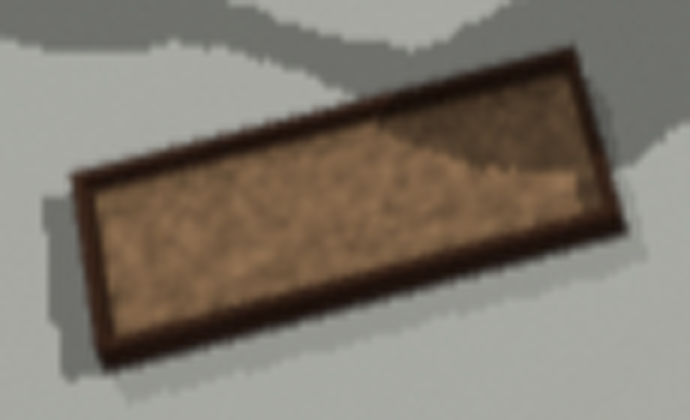

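View pics/l2.png

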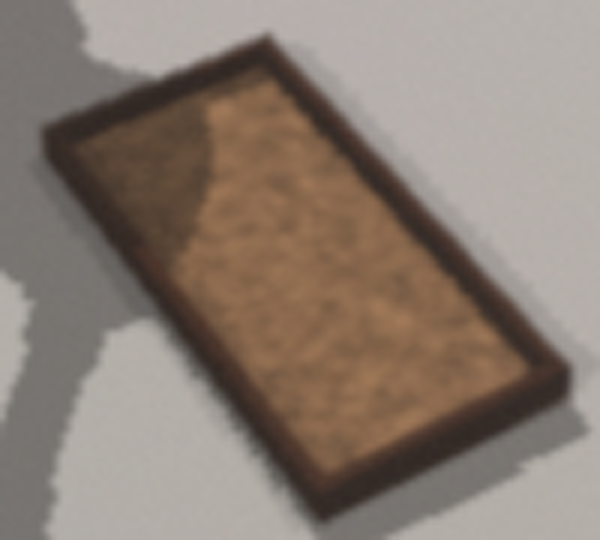

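View pics/l3.png

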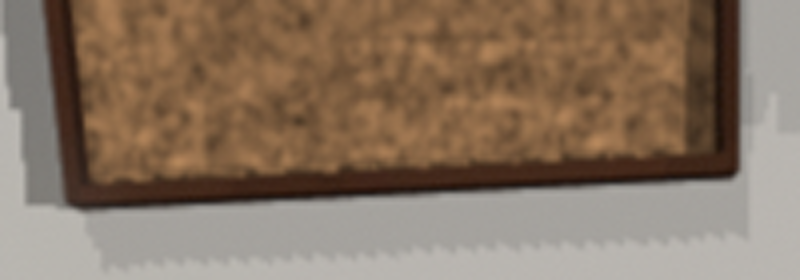

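```bash
python3 - <<'E'
from tool import *
import pickle
s=cam('scene');d=cam('side')
zs=lambda p:(100+p[0]/6-.4,145+p[1]/6-.4);zd=lambda p:(250+p[0]/6-.4,285+p[1]/6-.4)
S=[onz(s,zs((72,178)),14),onz(s,zs((575,48)),14),onz(s,zs((625,233)),0),onz(s,zs((103,370)),0)]
D=[onz(d,zd((320,520)),0),onz(d,zd((43,130)),14),onz(d,zd((268,37)),14),onz(d,zd((572,365)),14)]
o,im=pickle.load(open('w7.pkl','rb'));c=cam('wrist',o)
W=[onz(c,(200+p[0]/4-.4,p[1]/4-.4),z) for p,z in [((70,206),0),((737,176),0)]]
for n,Q in (('S',S),('D',D)):
    Q=np.array(Q);print(n,Q.round(1).tolist(),Q.mean(0).round(1))
    x=(Q[1]+Q[2]-Q[0]-Q[3])/2;y=(Q[2]+Q[3]-Q[0]-Q[1])/2
    print(np.hypot(*x[:2]),np.degrees(np.arctan2(x[1],x[0])),np.hypot(*y[:2]),np.degrees(np.arctan2(y[1],y[0])))
W=np.array(W);x=W[1]-W[0];u=x[:2]/np.hypot(*x[:2]);n=np.array([-u[1],u[0]])
print('W',W.round(1),np.hypot(*x[:2]),np.degrees(np.arctan2(x[1],x[0])),'centre',W.mean(0)[:2]+n*46)
from plan import *
# rows to pile look pose
plan((594.3,172.2,321.4),1.372,[(594.3-117*k/9,172.2-134*k/9,321,8.33) for k in range(1,10)]+[(477.3,38.2,321,8.33)])
E
```

```text
S [[351.3, -385.8, 14.0], [341.3, -193.2, 14.0], [428.9, -190.2, 0.0], [436.7, -383.6, 0.0]] [ 389.6 -288.2    7. ]
193.19623173657027 92.64078016674365 86.58316505758125 1.7101843015138019
D [[348.2, -383.6, 0.0], [338.7, -193.5, 14.0], [429.6, -189.2, 14.0], [440.0, -381.2, 14.0]] [ 389.1 -286.9   10.5]
191.29038124044536 92.96359371051243 91.39255695657113 2.077085150538708
W [[ 434.9 -386.6    0. ]
 [ 426.7 -188.9    0. ]] 197.83090562254966 92.381441164098 centre [ 384.80624178 -289.6723374 ]
0 [-17.2  -9.8   0.4] 8.33
1 [-18.4  -7.2  -0. ] 8.33
2 [-19.3  -4.5  -0. ] 8.33
3 [-19.7  -1.6  -0. ] 8.33
4 [-19.7   1.2  -0. ] 8.33
5 [-19.3   4.1  -0. ] 8.33
6 [-18.5   6.8  -0. ] 8.33
7 [-17.4   9.5  -0. ] 8.33
8 [-15.8  11.9  -0. ] 8.33
9 [ 0. -0. -0.] 8.33
```

Long tray centre is about (388.5, −288), axis 92.6°. Back to the pile now for the grey case.

{"method": "play_rows", "body": {
  "commands": [
    {"offset":[-0.0172,-0.0098,0],"twist":8.33},
    {"offset":[-0.0184,-0.0072,0],"twist":8.33},
    {"offset":[-0.0193,-0.0045,0],"twist":8.33},
    {"offset":[-0.0197,-0.0016,0],"twist":8.33},
    {"offset":[-0.0197,0.0012,0],"twist":8.33}
  ]
}}

```text
time: 32.85
tool_pos: [528.9, 97.7, 320.6]
tcp_rot: [-3.141, 0.001, 0.641]
contact_force: [0.8, 0.4, -0.0]
grip_width: 91.9
```

{"method": "play_rows", "body": {
  "commands": [
    {"offset":[-0.0193,0.0041,0],"twist":8.33},
    {"offset":[-0.0185,0.0068,0],"twist":8.33},
    {"offset":[-0.0174,0.0095,0],"twist":8.33},
    {"offset":[-0.0158,0.0119,0],"twist":8.33},
    {"offset":[0,0,0],"twist":8.33}
  ]
}}

```text
time: 33.35
tool_pos: [476.4, 37.3, 320.7]
tcp_rot: [3.141, 0.002, -0.088]
contact_force: [0.5, 0.3, -0.4]
grip_width: 91.9
```

{"method": "play_rows", "body": {
  "commands": [
    {"offset":[0,0,0],"twist":0},
    {"offset":[0,0,0],"twist":0},
    {"offset":[0,0,0],"twist":0}
  ]
}}

```text
time: 33.65
tool_pos: [477.7, 38.2, 321.1]
tcp_rot: [-3.141, 0.0, -0.078]
contact_force: [-0.7, -0.3, -1.0]
grip_width: 91.5
```

```bash
python3 - <<'E'
from h import *
o,im=snap('wrist','w18.png')
import pickle;pickle.dump((o,im),open('w18.pkl','wb'))
print(o['time'],o['tool_pos'],o['tcp_rot'],o['contact_force'])
E
```

```text
33.65 [477.68469374  38.17474611 321.10534537] [-3.14145564e+00  3.59144831e-04 -7.81062120e-02] [-0.69198689 -0.26408662 -0.9768585 ]
```

View pics/w18.png

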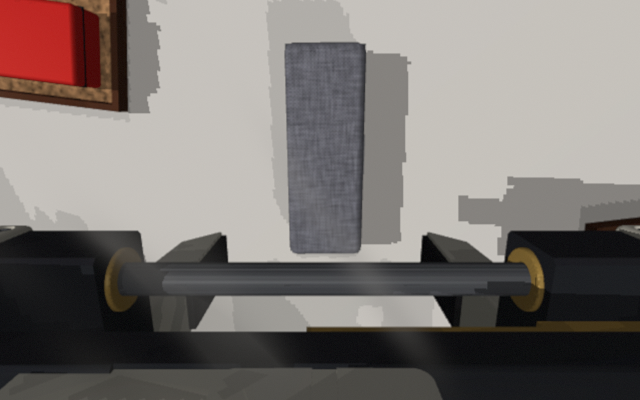

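The grey case now stands alone, its top spanning about (285–365, 43–253).

```bash
python3 - <<'E'
from tool import *
import pickle
o,im=pickle.load(open('w18.pkl','rb'));c=cam('wrist',o)
for z in (36,):
    Q=np.array([totool(o,onz(c,p,z)) for p in [(285,43),(365,43),(360.5,252),(290.5,252)]])
    print(Q.round(1).tolist(),Q.mean(0),np.degrees(np.arctan2((Q[0]+Q[1]-Q[2]-Q[3])[1],(Q[0]+Q[1]-Q[2]-Q[3])[0])))
print(status.get_obs()['tool_pos'])
E
```

```text
[[110.9, -27.8, 285.1], [110.9, 27.5, 285.1], [-43.8, 28.3, 285.1], [-43.8, -27.6, 285.1]] [3.35489683e+01 8.27013511e-02 2.85093306e+02] -0.1871492662925685
[477.63828049  38.08914554 321.1380506 ]
```

{"method": "play_rows", "body": {
  "commands": [
    {"offset":[0.016,0,0.03],"twist":0},
    {"offset":[0.0175,0,0.04],"twist":0},
    {"offset":[0,0,0.03],"twist":0},
    {"offset":[0,0,0.015],"twist":0},
    {"offset":[0,0,0],"twist":0}
  ]
}}

```text
time: 34.2
tool_pos: [510.2, 35.1, 204.0]
tcp_rot: [-3.142, 0.005, -0.08]
contact_force: [0.5, 0.2, 0.9]
grip_width: 92.1
```

{"method": "play_rows", "body": {
  "commands": [
    {"offset":[0,0,0],"twist":0},
    {"offset":[0,0,0],"twist":0},
    {"offset":[0,0,0],"twist":0},
    {"offset":[0,0,0],"twist":0}
  ],
  "jaw": 60
}}

```text
time: 34.6
tool_pos: [511.0, 34.9, 207.3]
tcp_rot: [-3.141, -0.002, -0.082]
contact_force: [-0.3, -0.6, 0.3]
grip_width: 71.0
```

{"method": "play_rows", "body": {
  "commands": [
    {"offset":[0,0,0.01],"twist":0},
    {"offset":[0,0,0.005],"twist":0},
    {"offset":[0,0,0],"twist":0},
    {"offset":[0,0,0],"twist":0},
    {"offset":[0,0,0],"twist":0}
  ]
}}

```text
time: 35.1
tool_pos: [510.9, 34.8, 191.4]
tcp_rot: [-3.141, -0.0, -0.082]
contact_force: [0.5, -0.1, -0.2]
grip_width: 70.1
```

{"method": "play_rows", "body": {
  "commands": [
    {"offset":[0,0,0],"twist":0},
    {"offset":[0,0,0],"twist":0},
    {"offset":[0,0,0],"twist":0},
    {"offset":[0,0,0],"twist":0},
    {"offset":[0,0,0],"twist":0}
  ],
  "jaw": 255
}}

```text
time: 35.6
tool_pos: [510.8, 34.8, 191.5]
tcp_rot: [-3.141, -0.0, -0.082]
contact_force: [-0.3, 0.1, 1.0]
grip_width: 57.6
```

{"method": "play_rows", "body": {
  "commands": [
    {"offset":[0,0,0],"twist":0},
    {"offset":[0,0,-0.005],"twist":0},
    {"offset":[0,0,-0.01],"twist":0},
    {"offset":[0,0,0],"twist":0},
    {"offset":[0,0,0],"twist":0}
  ]
}}

```text
time: 36.1
tool_pos: [510.9, 34.8, 206.9]
tcp_rot: [-3.142, -0.001, -0.082]
contact_force: [0.6, 0.9, -1.5]
grip_width: 57.9
```

```bash
python3 - <<'E'
from plan import *
p=(510.9,34.8,207);e=(388.5,-288,285)
plan(p,-.082,[(510.9,34.8,232,0),(510.9,34.8,272,0)]+[(p[0]+(e[0]-p[0])*k/10,p[1]+(e[1]-p[1])*k/10,285,8.27) for k in range(1,11)])
E
```

```text
0 [  0.   0. -25.] 0
1 [  0.   0. -40.] 0
2 [ -9.6  33.2 -13. ] 8.27
3 [-4.7 34.2 -0. ] 8.27
4 [ 0.3 34.5 -0. ] 8.27
5 [ 5.2 34.1 -0. ] 8.27
6 [10.1 33.  -0. ] 8.27
7 [14.7 31.2 -0. ] 8.27
8 [19.1 28.8 -0. ] 8.27
9 [23.  25.7 -0. ] 8.27
10 [26.5 22.1 -0. ] 8.27
11 [29.4 18.1 -0. ] 8.27
```

{"method": "play_rows", "body": {
  "commands": [
    {"offset":[0,0,-0.025],"twist":0},
    {"offset":[0,0,-0.04],"twist":0},
    {"offset":[-0.0096,0.0332,-0.013],"twist":8.27},
    {"offset":[-0.0047,0.0342,0],"twist":8.27},
    {"offset":[0.0003,0.0345,0],"twist":8.27}
  ]
}}

```text
time: 36.6
tool_pos: [473.5, -62.7, 284.9]
tcp_rot: [-3.141, -0.001, -0.52]
contact_force: [0.3, -0.1, -1.2]
grip_width: 58.0
```

{"method": "play_rows", "body": {
  "commands": [
    {"offset":[0.0052,0.0341,0],"twist":8.27},
    {"offset":[0.0101,0.033,0],"twist":8.27},
    {"offset":[0.0147,0.0312,0],"twist":8.27},
    {"offset":[0.0191,0.0288,0],"twist":8.27},
    {"offset":[0.023,0.0257,0],"twist":8.27}
  ]
}}

```text
time: 37.1
tool_pos: [412.0, -224.5, 284.2]
tcp_rot: [3.142, 0.0, -1.243]
contact_force: [0.2, -0.6, -1.2]
grip_width: 57.8
```

{"method": "play_rows", "body": {
  "commands": [
    {"offset":[0.0265,0.0221,0],"twist":8.27},
    {"offset":[0.0294,0.0181,0],"twist":8.27},
    {"offset":[0,0,0],"twist":0},
    {"offset":[0,0,0],"twist":0},
    {"offset":[0,0,0],"twist":0}
  ]
}}

```text
time: 37.6
tool_pos: [388.4, -287.0, 284.1]
tcp_rot: [3.141, 0.001, -1.524]
contact_force: [0.0, -0.6, -0.4]
grip_width: 57.7
```

{"method": "play_rows", "body": {
  "commands": [
    {"offset":[0,0,0],"twist":0},
    {"offset":[0,0,0],"twist":0}
  ]
}}

```text
time: 37.8
tool_pos: [388.7, -287.0, 284.4]
tcp_rot: [3.142, 0.0, -1.524]
contact_force: [-0.0, 0.3, -1.2]
grip_width: 57.7
```

```bash
python3 - <<'E'
from h import *
o,im=snap('wrist','w19.png')
import pickle;pickle.dump((o,im),open('w19.pkl','wb'))
print(o['time'],o['tool_pos'],o['tcp_rot'],o['contact_force'])
_,b=snap('side','d19.png')
E
```

```text
37.8 [ 388.71376706 -287.024783    284.37773828] [ 3.14157878e+00  2.03269442e-04 -1.52350034e+00] [-0.00773086  0.3141696  -1.24135584]
```

View pics/w19.png

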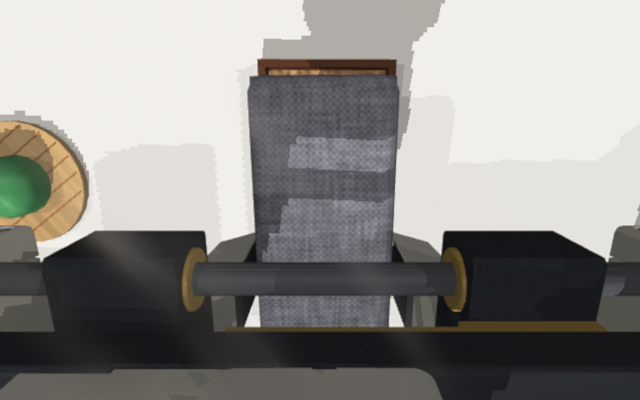

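View pics/d19.png

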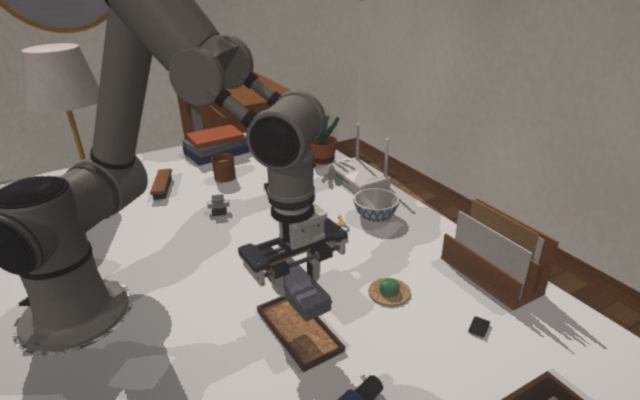

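```bash
python3 - <<'E'
from tool import *
import pickle
o,im=pickle.load(open('w19.pkl','rb'));c=cam('wrist',o)
print(totool(o,onz(c,(257.5,60),14)),totool(o,onz(c,(396,60),14)))
h=o['tool_pos'][2]-191.5
print(totool(o,onz(c,(249,80),h+36)),totool(o,onz(c,(397,80),h+36)),totool(o,onz(c,(323,77),h+36)))
E
```

```text
[ 97.19143449 -43.74102448 270.35738106] [ 97.18286889  47.59332789 270.35864981]
[ 75.9359504  -27.10141673 155.48419181] [ 75.9302415   26.44375881 155.48493576] [ 76.96170073  -0.32945306 155.4843547 ]
```

The tray centre sits at tool (0, +2) relative to the case. I'll shift and lower.

{"method": "play_rows", "body": {
  "commands": [
    {"offset":[0.001,0.002,0.025],"twist":0},
    {"offset":[0,0,0.03],"twist":0},
    {"offset":[0,0,0.02],"twist":0},
    {"offset":[0,0,0],"twist":0},
    {"offset":[0,0,0],"twist":0}
  ]
}}

```text
time: 38.4
tool_pos: [386.7, -288.9, 209.6]
tcp_rot: [3.141, 0.0, -1.525]
contact_force: [0.5, 0.0, -0.8]
grip_width: 57.6
```

{"method": "play_rows", "body": {
  "commands": [
    {"offset":[0,0,0],"twist":0},
    {"offset":[0,0,0.004],"twist":0},
    {"offset":[0,0,0.004],"twist":0},
    {"offset":[0,0,0],"twist":0},
    {"offset":[0,0,0],"twist":0}
  ]
}}

```text
time: 38.9
tool_pos: [386.4, -288.9, 201.4]
tcp_rot: [3.142, 0.0, -1.525]
contact_force: [-0.2, -0.1, -1.2]
grip_width: 57.8
```

{"method": "play_rows", "body": {
  "commands": [
    {"offset":[0,0,0.003],"twist":0},
    {"offset":[0,0,0.0015],"twist":0},
    {"offset":[0,0,0],"twist":0},
    {"offset":[0,0,0],"twist":0}
  ]
}}

```text
time: 39.3
tool_pos: [386.4, -288.9, 196.8]
tcp_rot: [3.141, 0.0, -1.526]
contact_force: [0.6, 0.7, -0.8]
grip_width: 57.3
```

{"method": "play_rows", "body": {
  "commands": [
    {"offset":[0,0,0.001],"twist":0},
    {"offset":[0,0,0],"twist":0},
    {"offset":[0,0,0],"twist":0}
  ]
}}

```text
time: 39.6
tool_pos: [386.4, -288.9, 196.5]
tcp_rot: [-3.141, -0.0, -1.525]
contact_force: [-1.0, 1.4, 6.2]
grip_width: 57.9
```

Touchdown at the predicted 196.5. Opening slightly, lifting and checking.

{"method": "play_rows", "body": {
  "commands": [
    {"offset":[0,0,-0.0005],"twist":0},
    {"offset":[0,0,0],"twist":0},
    {"offset":[0,0,0],"twist":0}
  ],
  "jaw": 80
}}

```text
time: 39.9
tool_pos: [386.4, -289.0, 196.4]
tcp_rot: [-3.141, -0.0, -1.525]
contact_force: [0.3, -0.1, -0.6]
grip_width: 63.1
```

{"method": "play_rows", "body": {
  "commands": [
    {"offset":[0,0,-0.005],"twist":0},
    {"offset":[0,0,-0.01],"twist":0},
    {"offset":[0,0,-0.03],"twist":0},
    {"offset":[0,0,-0.04],"twist":0},
    {"offset":[0,0,-0.05],"twist":0}
  ]
}}

```text
time: 40.4
tool_pos: [385.9, -288.5, 332.5]
tcp_rot: [3.14, 0.002, -1.526]
contact_force: [0.7, -0.7, -0.8]
grip_width: 63.1
```

{"method": "play_rows", "body": {
  "commands": [
    {"offset":[-0.03,0,-0.05],"twist":0},
    {"offset":[-0.03,0,-0.05],"twist":0},
    {"offset":[-0.03,0,-0.05],"twist":0},
    {"offset":[-0.03,0.02,-0.04],"twist":0},
    {"offset":[0,0.02,0],"twist":0}
  ],
  "jaw": 0
}}

```text
time: 40.9
tool_pos: [342.4, -183.3, 502.8]
tcp_rot: [-3.133, -0.006, -1.522]
contact_force: [0.8, -0.9, 0.2]
grip_width: 91.8
```

{"method": "play_rows", "body": {
  "commands": [
    {"offset":[0,0,0],"twist":0},
    {"offset":[0,0,0],"twist":0},
    {"offset":[0,0,0],"twist":0},
    {"offset":[0,0,0],"twist":0},
    {"offset":[0,0,0],"twist":0}
  ]
}}

```text
time: 41.4
tool_pos: [343.5, -186.1, 496.5]
tcp_rot: [3.14, 0.001, -1.526]
contact_force: [-0.4, -0.4, -0.1]
grip_width: 92.0
```

```bash
python3 - <<'E'
from h import *
o,im=snap('wrist','w20.png')
print(o['time'],o['tool_pos'],o['tcp_rot'],o['contact_force'])
snap('side','d20.png');snap('scene','s20.png')
E
```

```text
41.4 [ 343.53154057 -186.13420745  496.50422504] [ 3.14048684e+00  1.16998214e-03 -1.52561482e+00] [-0.37637388 -0.43022273 -0.06228031]
```

View pics/w20.png

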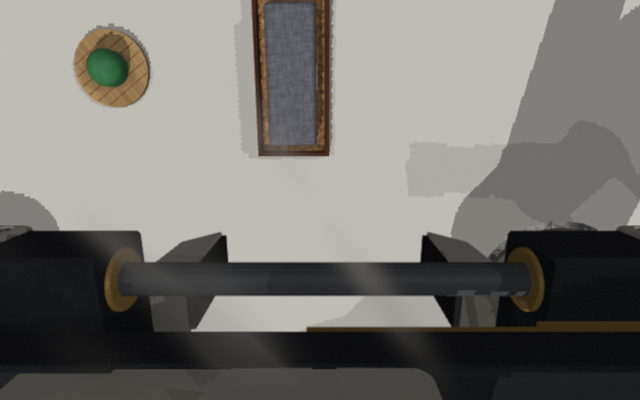

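View pics/d20.png

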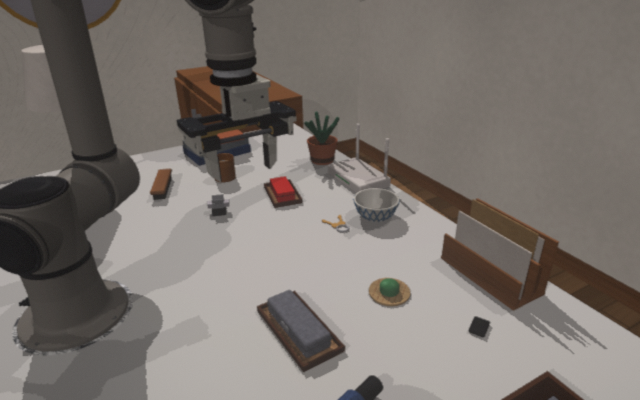

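View pics/s20.png

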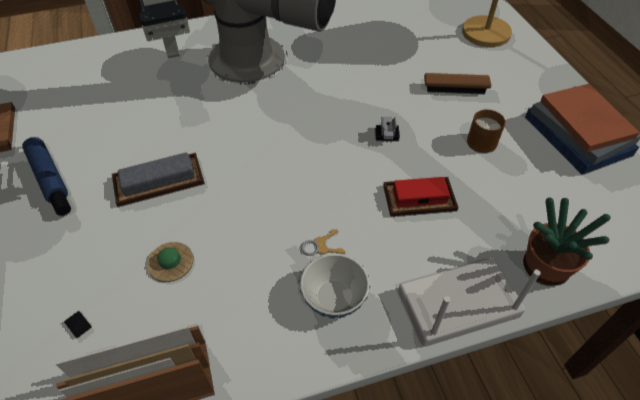

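All four items are in place. The grey case is in the long tray at (158,175), the paperweight on the coaster at (169,258), the torch in the dock at (388,129) and the red case in the short tray at (421,192). I'll run a quick before/after difference on the bowl and keys, then hand in.

```bash
python3 - <<'E'
from h import *
a=cv2.imread('pics/s0.png').astype(int);b=cv2.imread('pics/s20.png').astype(int)
d=abs(a-b).max(2)
print('keys',(d[228:258,296:350]>40).sum(),'bowl',(d[252:322,296:374]>40).sum())
print(ticket.close_job())
E
```

```text
keys 0 bowl 0
the job is handed in; nothing more can be done
None
```

I handed the job in at about 41.5 s of the 106 s, with all four items placed in the order asked and the gripper clear of everything.

- **Paperweight:** It was set down gently on the coaster, with about 5 N at contact. My first placing was about 3 mm off centre, so I regripped it and moved it. After that it looked centred by eye. The automatic re-measure still read about 3 mm in x and 2 mm in y off, but its mask was cut off, so I trusted the picture.
- **Torch:** I pressed it into the dock to a hard stop at the predicted height, at 27 N. I saw no clear 5–15 N rise as it passed the lips. Afterwards its top measured at 32 mm and it sat within about 1 mm of the dock centre, so I take it as fully home.
- **Red case:** It lies flat and square in the short tray, and touched down at the predicted height.
- **Spectacles case:** It lies flat inside the long tray, and touched down at the predicted height.
- **Bowl and keys:** The before and after scene pictures show no changed pixels around either one.

The tray positions from the different cameras disagreed by up to about 5 mm. That is well within the roughly 12 mm of free room on each side of the cases. The triangulated heights of the two cases came out about 14 mm low, so I used the text's heights there; sizes in the pictures and the touchdown heights agreed with them.

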